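# Set yesterday's still life back up on its charcoal outlines

### The job

Put the still life back on the plywood stage for the next sitting: lay the book flat on the drawn rectangle, squared up with it, and stand the candlestick on the middle of the book; stand the vase on the large circle and the bottle on the small circle, and the pear halfway between those two circles. Everything is to stand upright and centred in its place, set down and not dropped, and the water glass stays where it is.

Things in the scene. Friction and masses are not known exactly. Their poses are not given: they have to be found in the camera images.
- stage: Plywood board flat on the table, the still-life stage: 290 mm (its x) by 330 mm (its y), 15 mm thick, fixed, bare but for three charcoal outlines about 190 mm apart; origin at the centre of its underside. The still-life things and the glass stand beside it, 100 mm or more apart between centres. Small clutter (up to 70 mm tall) lies near them and does not matter.
- large_circle: Charcoal outline, a circle 82 mm across, drawn flat on the stage: where the vase stands. Origin at its centre, on the stage's top face (15 mm above the table).
- small_circle: Charcoal outline, a circle 46 mm across, drawn flat on the stage: where the bottle stands. Origin at its centre, on the stage's top face.
- rectangle: Charcoal outline, a rectangle 106 mm (its x) by 66 mm (its y), drawn flat on the stage: where the book lies. Origin at its centre, on the stage's top face.
- vase: White stoneware vase with a grey band, 125 mm tall, standing upright: foot 76 mm across, belly 88 mm across up to 50 mm high, then a shoulder and a straight round neck 38 mm across from 78 mm up to the top. Too wide to grip at the belly; lift it by the neck. Origin at the centre of its underside, z up. 0.25 to 0.5 kg.
- bottle: Small green glass bottle with a cork, 86 mm tall, standing upright: straight round body 40 mm across up to 56 mm high, then a shoulder and a neck 18 mm across. Origin at the centre of its underside, z up. 0.1 to 0.25 kg.
- book: Small closed blue cloth-bound book lying flat: 100 mm (its x) by 60 mm (its y) by 22 mm thick; rigid. Origin at the centre of its underside, z up. 0.1 to 0.2 kg.
- candlestick: Brass candlestick without a candle, 85 mm tall, standing upright: round foot 54 mm across, 16 mm high; straight stem 16 mm across from 24 to 62 mm high; drip pan 34 mm across at 67 to 70 mm and a socket 25 mm across above it. Origin at the centre of its underside, z up. 0.2 to 0.4 kg.
- pear: Green-yellow pear standing upright on a flat base 28 mm across: 70 mm tall plus an 8 mm stalk, round, 60 mm across at its belly from 24 to 38 mm high, narrowing above; rigid. Origin at the centre of its underside, z up. 0.1 to 0.25 kg.
- glass: Clear empty water glass, a round tumbler 66 mm across at the rim and 95 mm tall, standing upright among the still-life things; not part of the still life. Origin at the centre of its underside, z up.

How it is judged:
By the outcome, as a careful person would: the job done as asked, in the order asked, and still so for the second after the job is handed in, with the robot touching nothing.
It also fails if it takes over 138 s, if anything falls off the work surface, if the arm or the gripper's body presses on something with over 40 N, if the wrist force passes 120 N, or if a joint passes its speed limit or range.

### The arm

A 6-joint arm with a two-finger parallel gripper is mounted at the origin on the work surface. World frame = base frame: x ahead of the robot, y to its left, z up, the work surface at z = 0. Lengths are in m, angles in degrees, forces in N, time in s.
With the tool pointing down it reaches from about 0.15 to 0.775 m from the base axis. Payload 6.1 kg.
Tool frame: the origin (TCP) lies between the finger pads; the fingertips stand 25 mm ahead of it and the grasp point (between the pads) lies 6 mm ahead of it; z points along the fingers, y is the line along which they close (so a half turn about z gives the same grasp; the last joint's range is limited). The gripper opens to 85 mm and grips with 20 to 120 N. Pads are 22 mm wide; open, the fingers measure 114 mm over their backs; the gripper's body (76 mm by 85 mm) begins 54 mm behind the grasp point. The pads swing forward as they close: fully open they stand 13 mm farther back than shut.
Start: joints at [-64.171, 7.208, -2.269, 80.523, 0, 90], TCP at [0.229, -0.473, 0.256] pointing down, gripper open.
Joint ranges: [-155.77, 155.77], [-54.66, 111.73], [-72.52, 77.12], [-102.08, 115.82], [-83.92, 84.16], [-180, 180]. Speed limits (degrees/s): [136.94, 136.94, 172.46, 180, 180, 180].

### API

Orientations are given as a 3x3 rotation matrix whose columns are the frame's x, y, z axes.
In Python, from station import robot gives the robot as it stands.
- The arm moves only by the tool apply_moves, never from a script. Its argument "deltas" is a list of rows, each a list of 7 numbers: the opening, from -1 (shut) to 1 (fully open), so that 0 is half open, then the shift along the tool's x, y, z in cm, then the turn, a rotation vector about the tool's x, y, z in degrees. In form: [[jaw, tx, ty, tz, wx, wy, wz], ...]. A call has 1 to 20 rows; each row is the pose to reach, as a shift and turn from the pose commanded when the call began, along the tool's axes at that moment; what a row does not reach only later rows make up. A row lasts 1/12 s, in which the tool goes at most 41.7 mm and 7.16 degrees, less where a joint would pass 70% of its speed; a pose out of reach is approached as far as the arm can. A call with a gripper value outside its range is refused whole. The fingers move at their own pace and stop on an object; "newtons" is the grip in N (left out, the last holds). Time passes only in rows, so rows that repeat a pose let the fingers close. It gives the time, the measured TCP pose, the force, the opening and the grip force at its end, in the units of the state.
- robot.get_state(): the state, without advancing time (a new reading comes with each control period).
- robot.camera(name): name is "side" or "top" or "wrist"; returns a dict with "color" (420x560x3 uint8, red, green, blue), "range_z" (420x560 float32, m along the optical axis (not along the pixel's ray), 0 where there is no reading), "vertical_fov" (degrees; the focal length in pixels is half the picture's height over the tangent of half this angle, whatever the lens; pixels are square), "cx", "cy" (the principal point, pixels), "extrinsics" (4x4, takes a point from camera to world coordinates). Camera axes: x right, y down, z forward; pixel columns grow to the right and rows downward; lengths in m; the calibration is good to about 2 mm. A picture is of the moment at which its call begins.
- robot.close_job(): hands the job in; it is judged then, once.
The state is a dict: "clock": time; "qpos": joint angles; "qvel": joint speeds; "effort": joint torques, N m; "eef_pos": TCP position; "orientation": TCP orientation; "wrist_force": force on the tool from outside, world axes, zero at the start; "wrist_torque": the same for the moment, N m; "finger_gap": finger opening in m; "gripper_force": force on a finger pad.
Only numpy, scipy, OpenCV 4.12 (cv2) and the standard library are available. Lean on these libraries where they do the work, as an engineer would, in place of code of your own. Each camera call takes 0.05 s, during which the arm holds its last target. There are 200 camera calls.

## Working session

There is one attempt and no reset: what is moved stays moved. The work goes in short steps, Python scripts to look and compute and a tool call to move; the robot and the scene stay as the last step left them, time stands still between calls to the robot, and variables do not carry over. Pictures are saved under pics/ and viewed, at most 14 in all, crops included, and the job is handed in when it is done.

Besides the shell and the picture viewer there is one more tool, called after ">>>" as name(argument=value, ...), one argument or row to a line, values as JSON. apply_moves: Moves the arm, as the interface text tells. Its arguments: {"type":"object","properties":{"deltas":{"type":"array"},"newtons":{"type":"number"}},"required":["deltas"]}

```bash
ls; mkdir -p pics
cat > h.py <<'E'
import numpy as np, cv2
from station import robot
def cam(n):
    c=robot.camera(n); c['f']=c['color'].shape[0]/2/np.tan(np.radians(c['vertical_fov'])/2); return c
def cloud(c):
    z=c['range_z']; v,u=np.mgrid[:z.shape[0],:z.shape[1]]
    p=np.stack([(u-c['cx'])/c['f']*z,(v-c['cy'])/c['f']*z,z],-1); E=c['extrinsics']
    w=p@E[:3,:3].T+E[:3,3]; w[z==0]=np.nan; return w
def ray(c,u,v,h):
    E=c['extrinsics']; d=E[:3,:3]@np.array([(u-c['cx'])/c['f'],(v-c['cy'])/c['f'],1]); o=E[:3,3]
    return o+d*(h-o[2])/d[2]
def save(c,n): cv2.imwrite('pics/'+n,c['color'][...,::-1])
E
python3 - <<'E'
from h import *
np.set_printoptions(precision=4,suppress=True)
for n in ['top','side']:
    c=cam(n); save(c,n+'1.png'); print(n,c['f'],c['cx'],c['cy'],c['extrinsics']); np.save(n+'1.npy',c,allow_pickle=True)
s=robot.get_state();print(s)
E
```

```text
pics
top 408.92314170600105 277.16631740720123 210.73881304139593 [[-0.0065 -0.992   0.1261  0.4107]
 [-0.9998  0.0088  0.0177 -0.0083]
 [-0.0186 -0.126  -0.9919  1.0258]
 [ 0.      0.      0.      1.    ]]
side 410.33143730936575 283.86173942016615 215.49640382115396 [[-0.9594 -0.149   0.2396  0.3032]
 [-0.2821  0.5324 -0.7981  0.8206]
 [-0.0086 -0.8333 -0.5528  0.6141]
 [ 0.      0.      0.      1.    ]]
{'clock': 0.1, 'qpos': array([-64.1713,   7.2389,  -2.3219,  80.5217,   0.0003,  90.0009]), 'qvel': array([ 0.0829, -0.1505,  0.1979,  0.0524, -0.0283,  0.0415]), 'effort': array([  0.0001, -43.6901,  35.3609,   0.0136,  -0.0001,  -0.    ]), 'eef_pos': array([ 0.2286, -0.4723,  0.2556]), 'orientation': array([[ 0.9001,  0.4357, -0.0006],
       [ 0.4357, -0.9001,  0.0013],
       [ 0.    , -0.0014, -1.    ]]), 'wrist_force': array([ 0.7893, -0.3669,  0.4687]), 'wrist_torque': array([-0.017 , -0.0062, -0.0495]), 'gripper_force': 0.0, 'finger_gap': 0.08502088216566454}
```

View pics/top1.png

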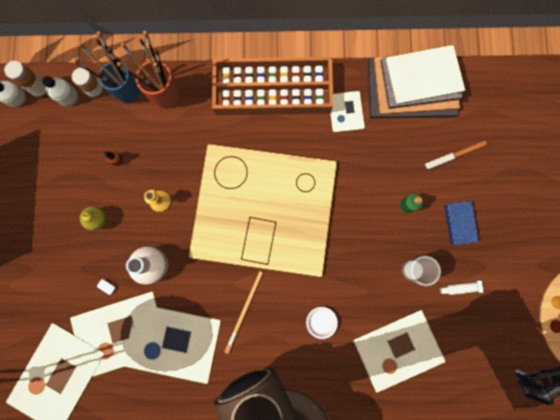

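View pics/side1.png

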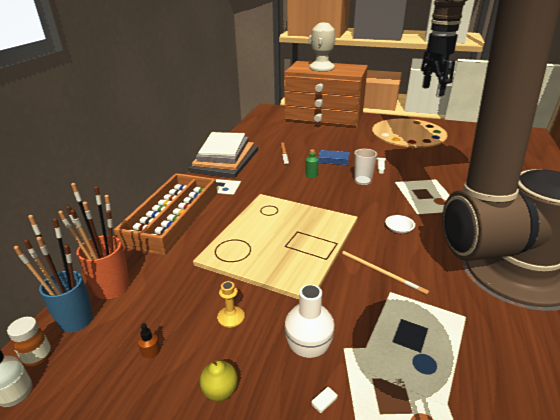

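The top view has image up = +x and left = +y. The stage is at (264,210). The circles are at (231,172) and (306,183), and the rectangle at (259,241). The vase (147,265), candlestick (157,200) and pear (92,218) stand on the left; the bottle (413,203), book (461,222) and glass (425,270) are on the right. The side view shows the same things standing upright.

```bash
cat > m1.py <<'E'
from h import *
from scipy.optimize import least_squares
np.set_printoptions(precision=4,suppress=True)
C={n:np.load(n+'1.npy',allow_pickle=True).item() for n in('top','side')}
W={n:cloud(C[n]) for n in C}
for n in C:
    w=W[n]; m=(abs(w[...,0]-.4)<.3)&(abs(w[...,1])<.4)&(abs(w[...,2])<.01); 
    p=w[m]; A=np.c_[p[:,:2],np.ones(len(p))]; print(n,'table fit',np.linalg.lstsq(A,p[:,2],rcond=None)[0])
# outlines
c=C['top']; g=cv2.cvtColor(c['color'],cv2.COLOR_RGB2HSV); 
hull=np.zeros((420,560),np.uint8)
st=((g[...,2]>150)&(abs(W['top'][...,2]-.015)<.008)&(g[...,0]>12)&(g[...,0]<35)).astype(np.uint8)
cs,_=cv2.findContours(st,0,2); k=max(cs,key=cv2.contourArea); bx=cv2.minAreaRect(k); print('stage',bx,[ray(c,*p,.015)[:2] for p in cv2.boxPoints(bx)])
gray=cv2.cvtColor(c['color'],cv2.COLOR_RGB2GRAY)
for n,(u0,v0,r) in dict(L=(231,172,24),S=(306,183,16),R=(259,241,32)).items():
    bg=cv2.medianBlur(gray,21); mk=((bg.astype(int)-gray>35)).astype(np.uint8)
    y,x=np.nonzero(mk); s=np.hypot(x-u0,y-v0)<r; pts=np.array([ray(c,a,b,.015)[:2] for a,b in zip(x[s],y[s])]).astype(np.float32)
    if n=='R': 
        b=cv2.minAreaRect(pts); print(n,len(pts),b)
    else:
        q=least_squares(lambda q:np.hypot(*(pts-q[:2]).T)-q[2],[*pts.mean(0),.03],loss='soft_l1',f_scale=.002).x; print(n,len(pts),q)
# objects
for n,(u0,v0,r,b) in dict(vase=(147,265,28,[(.01,.05,.044),(.09,.12,.019)]),bottle=(413,203,20,[(.008,.054,.02),(.07,.086,.009)]),candle=(157,200,22,[(.004,.014,.027),(.073,.083,.0125)]),pear=(92,218,22,[(.024,.038,.03)]),glass=(425,270,28,[(.06,.09,.032)])).items():
    w=W['top']; v,u=np.mgrid[:420,:560]; s=(np.hypot(u-u0,v-v0)<r)&(w[...,2]>.02); p0=np.median(w[s],0); print(n,p0,np.nanmax(w[s][:,2]))
    for lo,hi,R in b:
      for cams in (['top'],['side'],['top','side']):
        P=[]
        for k in cams:
            ww=W[k].reshape(-1,3); t=(np.hypot(*(ww[:,:2]-p0[:2]).T)<.07)&(ww[:,2]>lo)&(ww[:,2]<hi); P.append(ww[t])
        P=np.concatenate(P)
        if len(P)<8: continue
        q=least_squares(lambda q:np.hypot(*(P[:,:2]-q).T)-R,p0[:2],loss='soft_l1',f_scale=.002); print('  ',lo,R,cams,len(P),q.x,np.median(abs(q.fun)))
# book
hs=g; m=((hs[...,0]>100)&(hs[...,0]<125)&(hs[...,1]>100)).astype(np.uint8)*255; m[:, :435]=0; m[:190]=0;m[255:]=0;m[:,490:]=0
m=m*((abs(W['top'][...,2]-.022)<.008)) ; y,x=np.nonzero(m); pts=np.array([ray(c,a,b,.022)[:2] for a,b in zip(x,y)]).astype(np.float32); print('book',len(pts),cv2.minAreaRect(pts),np.nanmedian(W['top'][m>0],0))
E
python3 m1.py
```

```text
top table fit [-0.0015 -0.0007  0.0025]
side table fit [-0.0016  0.0004 -0.0002]
stage ((262.83843994140625, 209.7117919921875), (133.7496795654297, 116.30406951904297), 7.594643592834473) [array([0.4225, 0.2282]), array([0.7147, 0.1949]), array([ 0.6647, -0.1417]), array([ 0.3775, -0.0972])]
L 216 [0.639  0.1271 0.0411]
S 122 [ 0.6108 -0.0613  0.023 ]
R 337 ((0.4582245945930481, 0.05754163861274719), (0.07384973764419556, 0.12953728437423706), 80.83025360107422)
vase [0.4078 0.3069 0.0706] 0.13012627320470782
   0.01 0.044 ['top'] 110 [0.4081 0.3217] 0.00033752622224949777
   0.01 0.044 ['side'] 646 [0.4083 0.3223] 0.0006272207142445259
   0.01 0.044 ['top', 'side'] 756 [0.4083 0.3222] 0.0006155622439078141
   0.09 0.019 ['top'] 74 [0.4081 0.3218] 0.0003008679928197724
   0.09 0.019 ['side'] 285 [0.4082 0.3228] 0.0004493789838407071
   0.09 0.019 ['top', 'side'] 359 [0.4082 0.3226] 0.0004777721111715108
bottle [ 0.5495 -0.31    0.0613] 0.090027000337501
   0.008 0.02 ['top'] 95 [ 0.554  -0.3175] 0.0003699205316827596
   0.008 0.02 ['side'] 172 [ 0.5535 -0.316 ] 0.0012629217547963714
[... 684 characters left out ...]
side'] 83 [0.5694 0.3073] 0.0009305203373284991
pear [0.5213 0.4521 0.0522] 0.08008580297044843
   0.024 0.03 ['top'] 56 [0.5242 0.4633] 0.00037086232540708107
   0.024 0.03 ['side'] 233 [0.5243 0.4637] 0.00043283977789659867
   0.024 0.03 ['top', 'side'] 289 [0.5242 0.4636] 0.00043421636025221116
glass [ 0.3918 -0.3367  0.0736] 0.10019766349602532
   0.06 0.032 ['top'] 225 [ 0.3919 -0.3188] 0.0022560960899804527
   0.06 0.032 ['side'] 295 [ 0.3922 -0.3204] 0.0019772218143633766
   0.06 0.032 ['top', 'side'] 520 [ 0.3922 -0.3197] 0.002416098904995917
book 1008 ((0.5054346323013306, -0.44076111912727356), (0.09664604812860489, 0.0635831281542778), 6.2365241050720215) [ 0.5041 -0.4406  0.0236]
```

```bash
cat > go.py <<'E'
import sys; from h import *
from scipy.spatial.transform import Rotation as Ro
def delta(x,y,z,phi):
    s=robot.get_state(); R=np.array(s['orientation']); a=np.radians(phi)
    T=np.array([[np.cos(a),np.sin(a),0],[np.sin(a),-np.cos(a),0],[0,0,-1]])
    t=R.T@(np.array([x,y,z])-s['eef_pos'])*100; r=Ro.from_matrix(R.T@T).as_rotvec(degrees=True)
    print('at',np.round(s['eef_pos'],4),'phi %.2f'%np.degrees(np.arctan2(R[1,0],R[0,0])),'q',np.round(s['qpos'],0),'t',round(s['clock'],2),'F',np.round(s['wrist_force'],1),'gap',round(s['finger_gap'],4),s['gripper_force'])
    print('delta',np.round(t,2),np.round(r,2),'rows',np.ceil(max(np.linalg.norm(t)/4.17,np.linalg.norm(r)/7.16)))
if __name__=='__main__': delta(*map(float,sys.argv[1:5]))
E
cat > rect.py <<'E'
from h import *
c=np.load('top1.npy',allow_pickle=True).item()
gray=cv2.cvtColor(c['color'],cv2.COLOR_RGB2GRAY); bg=cv2.medianBlur(gray,21)
m=((bg.astype(int)-gray)>25).astype(np.uint8); n,l,s,_=cv2.connectedComponentsWithStats(m)
for i in range(1,n):
    if s[i,4]>60 and 200<s[i,0]<330 and 150<s[i,1]<270: print(s[i])
# free interior of the rectangle: flood from its centre
f=1-m; n,l,s,_=cv2.connectedComponentsWithStats(f,connectivity=4); k=l[241,259]; print('inner',s[k])
y,x=np.nonzero(l==k); p=np.array([ray(c,a,b,.015)[:2] for a,b in zip(x,y)]).astype(np.float32); print(cv2.minAreaRect(p),p.mean(0))
E
python3 rect.py; python3 go.py .505 -.44 .14 6.2
```

```text
[213 155  36  35 257]
[324 162  15 113 191]
[295 173  21  20 148]
[240 216  37  49 355]
inner [243 219  31  44 971]
((0.4663625955581665, 0.05682467669248581), (0.05994595214724541, 0.10019686073064804), 78.81478881835938) [0.4657676  0.05691262]
at [ 0.2286 -0.4723  0.2556] phi 25.83 q [-64.   7.  -2.  81.   0.  90.] t 0.1 F [ 0.8 -0.4  0.5] gap 0.085 0.0
delta [26.29  9.16 11.55] [-8.000e-02  1.000e-02  1.963e+01] rows 8.0
```

>>> apply_moves(
  deltas=[
    [1,26.3,9.2,11.6,0,0,19.6],
    [1,26.3,9.2,11.6,0,0,19.6],
    [1,26.3,9.2,11.6,0,0,19.6],
    [1,26.3,9.2,11.6,0,0,19.6],
    [1,26.3,9.2,11.6,0,0,19.6],
    [1,26.3,9.2,11.6,0,0,19.6],
    [1,26.3,9.2,11.6,0,0,19.6],
    [1,26.3,9.2,11.6,0,0,19.6],
    [1,26.3,9.2,11.6,0,0,19.6],
    [1,26.3,9.2,11.6,0,0,19.6],
    [1,26.3,9.2,11.6,0,0,19.6],
    [1,26.3,9.2,11.6,0,0,19.6],
  ],
  newtons=40,
)

```text
clock: 1.1
eef_pos: [0.5044, -0.4415, 0.1415]
orientation: [[0.994, 0.107, 0.001], [0.107, -0.994, -0.001], [0.001, 0.001, -1.0]]
wrist_force: [0.9, 0.4, 0.1]
finger_gap: 0.0853
gripper_force: 0.0
```

```bash
python3 go.py .505 -.44 .028 6.2
python3 - <<'E'
from h import *
c=cam('wrist'); save(c,'w1.png'); np.save('w1.npy',c,allow_pickle=True); w=cloud(c); print(c['extrinsics'])
m=(w[...,2]>.014)&(w[...,2]<.03)&(abs(w[...,0]-.505)<.09)&(abs(w[...,1]+.44)<.06)
p=w[m].astype(np.float32); print(len(p),np.median(p,0),cv2.minAreaRect(p[:,:2].copy()))
E
```

```text
at [ 0.5044 -0.4415  0.1415] phi 6.14 q [-41.  24.   5.  71.  -0. 133.] t 1.1 F [0.9 0.4 0.1] gap 0.0853 0.0
delta [ 0.07 -0.15 11.35] [ 0.06 -0.03 -0.06] rows 3.0
[[ 1.06411686e-01 -9.43457550e-01 -3.13949685e-01  5.85736085e-01]
 [-9.94322119e-01 -1.00880363e-01 -3.38626008e-02 -4.31587167e-01]
 [ 2.76568055e-04  3.15770493e-01 -9.48835560e-01  2.60329079e-01]
 [ 0.00000000e+00  0.00000000e+00  0.00000000e+00  1.00000000e+00]]
12198 [ 0.51140404 -0.44052047  0.02310148] ((0.5065006017684937, -0.4409081041812897), (0.09968241304159164, 0.06003338098526001), 5.923493385314941)
```

View pics/w1.png

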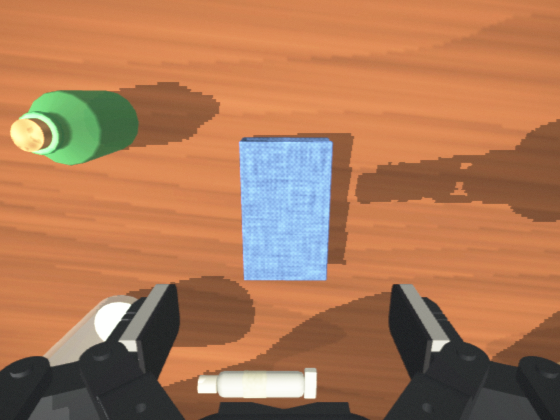

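The wrist view shows the book at (285,210) and the bottle at (80,125), and the measured book size is right. The last joint needs a half turn before the rectangle, so I'll look at the stage on the way.

>>> apply_moves(
  deltas=[
    [1,4.6,-46.9,-13.8,0,0,-140],
    [1,4.6,-46.9,-13.8,0,0,-140],
    [1,4.6,-46.9,-13.8,0,0,-140],
    [1,4.6,-46.9,-13.8,0,0,-140],
    [1,4.6,-46.9,-13.8,0,0,-140],
    [1,4.6,-46.9,-13.8,0,0,-140],
    [1,4.6,-46.9,-13.8,0,0,-140],
    [1,4.6,-46.9,-13.8,0,0,-140],
    [1,4.6,-46.9,-13.8,0,0,-140],
    [1,4.6,-46.9,-13.8,0,0,-140],
    [1,4.6,-46.9,-13.8,0,0,-140],
    [1,4.6,-46.9,-13.8,0,0,-140],
    [1,4.6,-46.9,-13.8,0,0,-140],
    [1,4.6,-46.9,-13.8,0,0,-140],
    [1,4.6,-46.9,-13.8,0,0,-140],
    [1,4.6,-46.9,-13.8,0,0,-140],
    [1,4.6,-46.9,-13.8,0,0,-140],
    [1,4.6,-46.9,-13.8,0,0,-140],
    [1,4.6,-46.9,-13.8,0,0,-140],
    [1,4.6,-46.9,-13.8,0,0,-140],
  ],
)

```text
clock: 2.82
eef_pos: [0.4998, 0.0295, 0.2794]
orientation: [[-0.834, 0.552, 0.002], [0.552, 0.834, 0.0], [-0.002, 0.001, -1.0]]
wrist_force: [-0.3, 0.4, 0.5]
finger_gap: 0.0855
gripper_force: 0.0
```

>>> apply_moves(
  deltas=[
    [1,0,0,0,0,0,-23],
    [1,0,0,0,0,0,-23],
    [1,0,0,0,0,0,-23],
    [1,0,0,0,0,0,-23],
    [1,0,0,0,0,0,-23],
    [1,0,0,0,0,0,-23],
  ],
)

```text
clock: 3.32
eef_pos: [0.5, 0.0298, 0.2791]
orientation: [[-0.982, 0.189, 0.001], [0.189, 0.982, 0.0], [-0.001, 0.0, -1.0]]
wrist_force: [-1.2, -0.4, -0.5]
finger_gap: 0.0854
gripper_force: 0.0
```

```bash
python3 go.py .5065 -.441 .09 185.9
cat > w2.py <<'E'
from h import *
from scipy.optimize import least_squares
c=cam('wrist'); save(c,'w2.png'); np.save('w2.npy',c,allow_pickle=True); w=cloud(c)
gray=cv2.cvtColor(c['color'],cv2.COLOR_RGB2GRAY); bg=cv2.medianBlur(gray,31)
m=((bg.astype(int)-gray)>25)&(abs(w[...,2]-.015)<.01); y,x=np.nonzero(m); P=np.array([ray(c,a,b,.015)[:2] for a,b in zip(x,y)])
print('stage z',np.nanmedian(w[...,2][(abs(w[...,0]-.55)<.05)&(abs(w[...,1]-.03)<.05)]))
for n,q0,R in(('L',(.639,.127),.041),('S',(.611,-.061),.023)):
    p=P[abs(np.hypot(*(P-q0).T)-R)<.008]; print(n,len(p),least_squares(lambda q:np.hypot(*(p-q[:2]).T)-q[2],[*q0,R],loss='soft_l1',f_scale=.001).x)
n,l,s,_=cv2.connectedComponentsWithStats((~m).astype(np.uint8),connectivity=4)
E=np.linalg.inv(c['extrinsics']); q=E@[.466,.057,.015,1]; u=int(q[0]/q[2]*c['f']+c['cx']); v=int(q[1]/q[2]*c['f']+c['cy']); print(u,v); k=l[v,u]
y,x=np.nonzero(l==k); p=np.array([ray(c,a,b,.015)[:2] for a,b in zip(x,y)]).astype(np.float32); print(len(p),cv2.minAreaRect(p),p.mean(0))
E
python3 w2.py
```

```text
at [0.5    0.0298 0.2791] phi 169.09 q [ 3.  5. -2. 83. -0. 14.] t 3.32 F [-1.2 -0.4 -0.5] gap 0.0854 0.0
delta [ -9.52 -46.11  18.91] [ 1.000e-02  8.000e-02 -1.681e+01] rows 13.0
stage z 0.016447460078058973
L 732 [0.64041498 0.12840078 0.0413267 ]
S 467 [ 0.61192753 -0.06026126  0.02322623]
302 134
6077 ((0.4670475721359253, 0.057775795459747314), (0.062171585857868195, 0.10084892064332962), 78.92733764648438) [0.4650431  0.05834423]
```

View pics/w2.png

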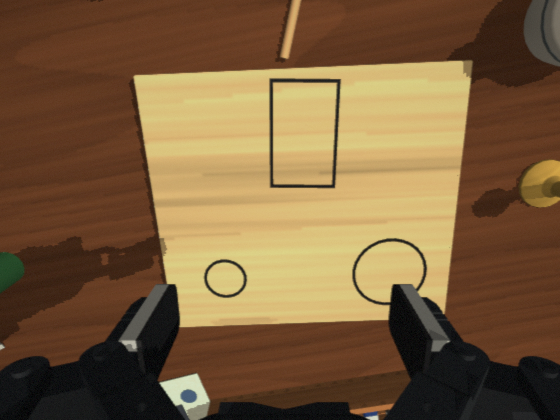

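The wrist view shows the rectangle at (304,133), the small circle at (225,278) and the large one at (390,271). They agree with the top view to about 1 mm. Now I'll fetch the book.

>>> apply_moves(
  deltas=[
    [1,-9.5,-46.1,15,0,0,-16.8],
    [1,-9.5,-46.1,15,0,0,-16.8],
    [1,-9.5,-46.1,15,0,0,-16.8],
    [1,-9.5,-46.1,15,0,0,-16.8],
    [1,-9.5,-46.1,15,0,0,-16.8],
    [1,-9.5,-46.1,15,0,0,-16.8],
    [1,-9.5,-46.1,15,0,0,-16.8],
    [1,-9.5,-46.1,15,0,0,-16.8],
    [1,-9.5,-46.1,15,0,0,-16.8],
    [1,-9.5,-46.1,15,0,0,-16.8],
    [1,-9.5,-46.1,15,0,0,-16.8],
    [1,-9.5,-46.1,15,0,0,-16.8],
    [1,-9.5,-46.1,15,0,0,-16.8],
    [1,-9.5,-46.1,17,0,0,-16.8],
    [1,-9.5,-46.1,18.9,0,0,-16.8],
    [1,-9.5,-46.1,18.9,0,0,-16.8],
    [1,-9.5,-46.1,18.9,0,0,-16.8],
  ],
)

```text
clock: 4.78
eef_pos: [0.5067, -0.4396, 0.0885]
orientation: [[-0.995, -0.104, -0.002], [-0.104, 0.995, 0.002], [0.002, 0.002, -1.0]]
wrist_force: [0.2, -0.6, 1.5]
finger_gap: 0.0854
gripper_force: 0.0
```

```bash
python3 go.py .5065 -.441 .029 185.9
```

```text
at [ 0.5067 -0.4396  0.0885] phi -174.02 q [-41.  25.   1.  65.   0. -47.] t 4.78 F [ 0.2 -0.6  1.5] gap 0.0854 0.0
delta [ 0.02 -0.15  5.95] [ 0.11 -0.1   0.08] rows 2.0
```

>>> apply_moves(
  deltas=[
    [1,0,-0.1,2,0,0,0],
    [1,0,-0.1,4,0,0,0],
    [1,0,-0.1,5,0,0,0],
    [1,0,-0.1,5.9,0,0,0],
    [1,0,-0.1,5.9,0,0,0],
    [1,0,-0.1,5.9,0,0,0],
    [-1,0,-0.1,5.9,0,0,0],
    [-1,0,-0.1,5.9,0,0,0],
    [-1,0,-0.1,5.9,0,0,0],
    [-1,0,-0.1,5.9,0,0,0],
    [-1,0,-0.1,5.9,0,0,0],
    [-1,0,-0.1,5.9,0,0,0],
    [-1,0,-0.1,5.9,0,0,0],
    [-1,0,-0.1,5.9,0,0,0],
  ],
  newtons=40,
)

```text
clock: 5.95
eef_pos: [0.5083, -0.4417, 0.0319]
orientation: [[-0.994, -0.105, 0.002], [-0.105, 0.994, -0.002], [-0.002, -0.002, -1.0]]
wrist_force: [0.1, 1.3, 5.7]
finger_gap: 0.059
gripper_force: 44.3
```

```bash
python3 go.py .467 .0577 .12 168.9
```

```text
at [ 0.5083 -0.4417  0.0319] phi -173.97 q [-41.  27.  -4.  59.   0. -47.] t 5.95 F [0.1 1.3 5.7] gap 0.059 44.32914733886719
delta [-1.15 50.08 -8.9 ] [-0.09  0.12 17.13] rows 13.0
```

>>> apply_moves(
  deltas=[
    [-1,0,0,-3,0,0,0],
    [-1,0,0,-6,0,0,0],
    [-1,0,0,-10,0,0,0],
    [-1,-1.1,50.1,-10,0,0,17.1],
    [-1,-1.1,50.1,-10,0,0,17.1],
    [-1,-1.1,50.1,-10,0,0,17.1],
    [-1,-1.1,50.1,-10,0,0,17.1],
    [-1,-1.1,50.1,-10,0,0,17.1],
    [-1,-1.1,50.1,-10,0,0,17.1],
    [-1,-1.1,50.1,-10,0,0,17.1],
    [-1,-1.1,50.1,-10,0,0,17.1],
    [-1,-1.1,50.1,-10,0,0,17.1],
    [-1,-1.1,50.1,-10,0,0,17.1],
    [-1,-1.1,50.1,-10,0,0,17.1],
    [-1,-1.1,50.1,-10,0,0,17.1],
    [-1,-1.1,50.1,-8.9,0,0,17.1],
    [-1,-1.1,50.1,-8.9,0,0,17.1],
    [-1,-1.1,50.1,-8.9,0,0,17.1],
    [-1,-1.1,50.1,-8.9,0,0,17.1],
  ],
)

```text
clock: 7.53
eef_pos: [0.4659, 0.0574, 0.1194]
orientation: [[-0.981, 0.193, -0.0], [0.193, 0.981, -0.0], [0.0, -0.0, -1.0]]
wrist_force: [-0.1, -0.1, -1.9]
finger_gap: 0.059
gripper_force: 44.0
```

```bash
python3 go.py .467 .0577 .055 168.9
python3 - <<'E'
from h import *
c=cam('wrist'); save(c,'w3.png'); w=cloud(c)
g=cv2.cvtColor(c['color'],cv2.COLOR_RGB2HSV); m=(g[...,0]>95)&(g[...,0]<125)&(g[...,1]>80)&(w[...,2]>.08)&(w[...,2]<.16)
p=w[m].astype(np.float32); print(len(p),np.median(p,0),cv2.minAreaRect(p[:,:2].copy()),np.percentile(p,[1,99],axis=0)); s=robot.get_state();print(s['eef_pos'],s['wrist_force'])
E
```

```text
at [0.4659 0.0574 0.1194] phi 168.86 q [  7.   3. -24.  63.  -0.  18.] t 7.53 F [-0.1 -0.1 -1.9] gap 0.059 43.95419776439667
delta [-0.1   0.05  6.44] [-0.02 -0.01 -0.04] rows 2.0
34077 [0.45441952 0.06041832 0.11067761] ((0.46376729011535645, 0.059109777212142944), (0.11559220403432846, 0.10021980106830597), 79.18447875976562) [[0.41227511 0.02621885 0.09097171]
 [0.51214786 0.09407226 0.11203259]]
[0.46618724 0.05709759 0.11959369] [ 0.88962896  0.02369381 -1.80389965]
```

View pics/w3.png

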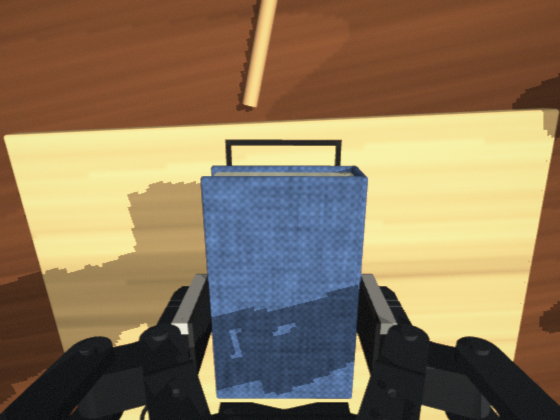

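The book is held level, with its top at z 0.111. Its centre is about 2.5 mm back from the TCP along the long axis, so I'll correct for that and lower it.

>>> apply_moves(
  deltas=[
    [-1,-0.32,0.06,3,0,0,0],
    [-1,-0.32,0.06,5,0,0,0],
    [-1,-0.32,0.06,6.2,0,0,0],
    [-1,-0.32,0.06,6.2,0,0,0],
    [-1,-0.32,0.06,6.2,0,0,0],
    [-1,-0.32,0.06,6.2,0,0,0],
    [-1,-0.32,0.06,6.2,0,0,0],
  ],
)

```text
clock: 8.17
eef_pos: [0.4703, 0.0578, 0.0586]
orientation: [[-0.981, 0.193, 0.002], [0.193, 0.981, 0.0], [-0.002, 0.001, -1.0]]
wrist_force: [0.1, -0.5, -1.8]
finger_gap: 0.058
gripper_force: 43.9
```

```bash
python3 go.py .4693 .0572 .0465 168.9
```

```text
at [0.4703 0.0578 0.0586] phi 168.87 q [  7.   6. -29.  55.  -0.  18.] t 8.17 F [ 0.1 -0.5 -1.8] gap 0.058 43.937755823135376
delta [ 0.09 -0.08  1.21] [ 0.04  0.12 -0.03] rows 1.0
```

>>> apply_moves(
  deltas=[
    [-1,0.05,-0.03,0.5,0,0,0],
    [-1,0.05,-0.03,0.9,0,0,0],
    [-1,0.05,-0.03,1.1,0,0,0],
    [-1,0.05,-0.03,1.2,0,0,0],
    [-1,0.05,-0.03,1.2,0,0,0],
    [-1,0.05,-0.03,1.2,0,0,0],
  ],
)

```text
clock: 8.67
eef_pos: [0.4688, 0.058, 0.0468]
orientation: [[-0.981, 0.192, 0.001], [0.192, 0.981, -0.0], [-0.001, -0.0, -1.0]]
wrist_force: [-5.2, -0.8, 15.1]
finger_gap: 0.0588
gripper_force: 45.6
```

```bash
python3 go.py .4693 .0572 .0465 168.9
```

```text
at [0.4688 0.058  0.0468] phi 168.94 q [  7.   7. -30.  53.  -0.  18.] t 8.67 F [-5.2 -0.8 15.1] gap 0.0588 45.64511775970459
delta [-0.07 -0.07  0.03] [-0.01  0.06  0.04] rows 1.0
```

>>> apply_moves(
  deltas=[
    [-1,0,0,-0.1,0,0,0],
    [1,0,0,-0.1,0,0,0],
    [1,0,0,-0.1,0,0,0],
    [1,0,0,-0.1,0,0,0],
    [1,0,0,-0.1,0,0,0],
    [1,0,0,-0.1,0,0,0],
    [1,0,0,-3,0,0,0],
    [1,0,0,-7,0,0,0],
    [1,0,0,-11,0,0,0],
    [1,0,0,-15,0,0,0],
    [1,-3,0,-19,0,0,0],
    [1,-3,0,-19,0,0,0],
    [1,-3,0,-19,0,0,0],
    [1,-3,0,-19,0,0,0],
  ],
)

```text
clock: 9.83
eef_pos: [0.498, 0.0522, 0.2345]
orientation: [[-0.981, 0.192, -0.001], [0.192, 0.981, -0.0], [0.001, -0.0, -1.0]]
wrist_force: [-0.1, 0.5, -1.3]
finger_gap: 0.0851
gripper_force: 0.0
```

```bash
cat > bk.py <<'E'
import sys
from h import *
for n in sys.argv[2:]:
    c=cam(n); w=cloud(c); save(c,sys.argv[1]+n+'.png')
    g=cv2.cvtColor(c['color'],cv2.COLOR_RGB2HSV); m=(g[...,0]>95)&(g[...,0]<125)&(g[...,1]>80)&(abs(w[...,2]-.037)<.008)&(np.hypot(w[...,0]-.467,w[...,1]-.058)<.09)
    y,x=np.nonzero(m); q=np.array([ray(c,a,b,.037)[:2] for a,b in zip(x,y)]).astype(np.float32); print(n,len(q),np.nanmedian(w[m][:,2]),cv2.minAreaRect(q))
E
python3 bk.py b top wrist; python3 go.py .5692 .3072 .14 165
python3 - <<'E'
import cv2
a=cv2.imread('pics/bwrist.png'); cv2.imwrite('pics/b1.png',cv2.resize(a[60:360,100:500],None,fx=2,fy=2,interpolation=2))
E
```

```text
at [0.4972 0.0522 0.2336] phi 168.92 q [ 6.  5. -8. 78.  0. 17.] t 9.88 F [-0.7 -0.3 -0.3] gap 0.0853 0.0
delta [-2.2  26.42  9.33] [-0.05 -0.16  3.92] rows 7.0
  return np.nanmean(a, axis, out=out, keepdims=keepdims)
Traceback (most recent call last):
  File "bk.py", line 6, in <module>
    y,x=np.nonzero(m); q=np.array([ray(c,a,b,.037)[:2] for a,b in zip(x,y)]).astype(np.float32); print(n,len(q),np.nanmedian(w[m][:,2]),cv2.minAreaRect(q))
                                                                                                                                        ~~~~~~~~~~~~~~~^^^
cv2.error: OpenCV(4.12.0) /io/opencv/modules/imgproc/src/convhull.cpp:143: error: (-215:Assertion failed) total >= 0 && (depth == CV_32F || depth == CV_32S) in function 'convexHull'

[ WARN:0@0.012] global loadsave.cpp:275 findDecoder imread_('pics/bwrist.png'): can't open/read file: check file path/integrity
Traceback (most recent call last):
TypeError: 'NoneType' object is not subscriptable
```

The arm hides the book in the top view, so I'll use the wrist camera.

```bash
python3 bk.py b wrist
python3 - <<'E'
import cv2
a=cv2.imread('pics/bwrist.png'); cv2.imwrite('pics/b1.png',cv2.resize(a[20:280,150:450],None,fx=2,fy=2,interpolation=2))
E
```

```text
wrist 7944 0.038083412295382646 ((0.4668647050857544, 0.05989637225866318), (0.05964735522866249, 0.0991959273815155), 78.77079772949219)
```

View pics/b1.png

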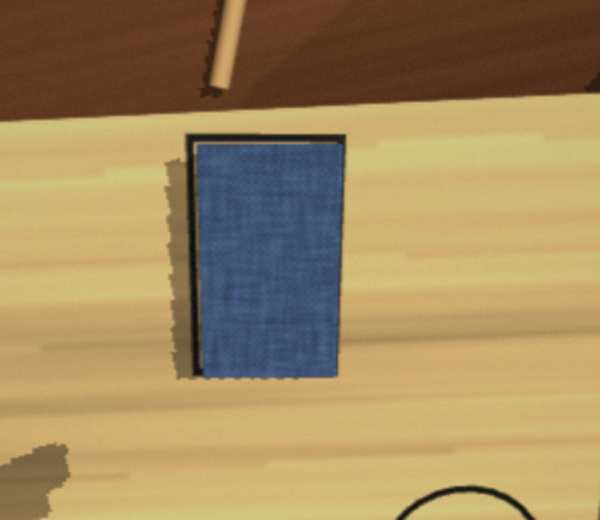

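The book is within 1–2 mm of centred and squared up, with a thin charcoal line showing at left and top (crop px 190,140). That's good enough. Before gripping the stem I'll check from the depth image how far the fingertips really reach.

```bash
python3 - <<'E'
from h import *
c=np.load('w2.npy',allow_pickle=True).item(); w=cloud(c); R=np.array([[-.982,.189,0],[.189,.982,0],[0,0,-1]]); t=(w-[.5,.0298,.2791])@R
v,u=np.mgrid[:420,:560]
for s in (1,-1):
    m=(c['range_z']<.25)&(c['range_z']>0)&(t[...,1]*s>.02); p=t[m]; print(len(p),'max z',np.percentile(p[:,2],[50,90,99,100]))
    g=c['color'][m].mean(1); q=p[g>110]; print('pad bright',len(q),np.percentile(q,[2,50,98],axis=0))
for v,u in((290,172),(290,395),(345,130),(300,165),(350,440)): print(v,u,t[v,u],c['color'][v,u])
E
python3 go.py .5692 .3072 .15 165
```

```text
13926 max z [-0.04112459 -0.00754307  0.0069804   0.01167459]
pad bright 16 [[-0.005019    0.0436284  -0.02724833]
 [ 0.00657519  0.04395336  0.009845  ]
 [ 0.01096313  0.05046317  0.01124408]]
14339 max z [-0.04121443 -0.00797431  0.00687392  0.01108732]
pad bright 122 [[ 0.00688478 -0.04697565 -0.05329408]
 [ 0.00948066 -0.04477699 -0.02676663]
 [ 0.01674958 -0.02538585 -0.02564004]]
290 172 [ 0.00856907 -0.04165381  0.0057423 ] [21 22 23]
290 395 [0.00854036 0.04383532 0.00558647] [17 15 19]
345 130 [ 0.00923066 -0.0446345  -0.02720089] [120 117 110]
300 165 [ 0.00979101 -0.04144315 -0.00332357] [20 20 22]
350 440 [ 0.01154248  0.04529748 -0.03247248] [54 54 51]
at [0.4967 0.0522 0.2332] phi 168.93 q [ 6.  5. -8. 78.  0. 17.] t 9.93 F [-0.2  0.3 -0.2] gap 0.0854 0.0
delta [-2.25 26.43  8.29] [-0.07 -0.21  3.93] rows 7.0
```

>>> apply_moves(
  deltas=[
    [1,-2.25,26.4,8.3,0,0,3.9],
    [1,-2.25,26.4,8.3,0,0,3.9],
    [1,-2.25,26.4,8.3,0,0,3.9],
    [1,-2.25,26.4,8.3,0,0,3.9],
    [1,-2.25,26.4,8.3,0,0,3.9],
    [1,-2.25,26.4,8.3,0,0,3.9],
    [1,-2.25,26.4,8.3,0,0,3.9],
    [1,-2.25,26.4,8.3,0,0,3.9],
    [1,-2.25,26.4,8.3,0,0,3.9],
    [1,-2.25,26.4,8.3,0,0,3.9],
  ],
)

```text
clock: 10.77
eef_pos: [0.5697, 0.3063, 0.1509]
orientation: [[-0.966, 0.258, -0.003], [0.258, 0.966, -0.002], [0.002, -0.002, -1.0]]
wrist_force: [-0.0, 0.2, -1.1]
finger_gap: 0.0854
gripper_force: 0.0
```

```bash
cat > sock.py <<'E'
from h import *
from scipy.optimize import least_squares
import sys
x0,y0,zb=map(float,sys.argv[1:4])   # guess, base height
c=cam('wrist'); save(c,sys.argv[4]); w=cloud(c).reshape(-1,3)
for lo,hi,R in [(float(a),float(b),float(d)) for a,b,d in (s.split(',') for s in sys.argv[5:])]:
    P=w[(np.hypot(w[:,0]-x0,w[:,1]-y0)<R+.015)&(w[:,2]>zb+lo)&(w[:,2]<zb+hi)]
    if len(P)<10: print(lo,len(P)); continue
    q=least_squares(lambda q:np.hypot(*(P[:,:2]-q).T)-R,[x0,y0],loss='soft_l1',f_scale=.001); print(lo,R,len(P),q.x,np.median(abs(q.fun)))
E
python3 sock.py .5692 .3072 0 c1.png .004,.015,.027 .067,.070,.017 .073,.083,.0125; python3 go.py .5692 .3072 .048 165
```

```text
0.004 0.027 1961 [0.5767073 0.3076931] 0.003442690182970512
0.067 0.017 40 [0.57042658 0.30906886] 0.00017798882906440786
0.073 0.0125 153 [0.57104872 0.30895933] 0.0002702275206696546
at [0.5701 0.306  0.1518] phi 165.00 q [28. 21.  3. 72. -0. 43.] t 10.82 F [ 0.4 -0.8 -0.4] gap 0.0856 0.0
delta [ 0.11  0.11 10.38] [-0.07 -0.06  0.  ] rows 3.0
```

View pics/c1.png

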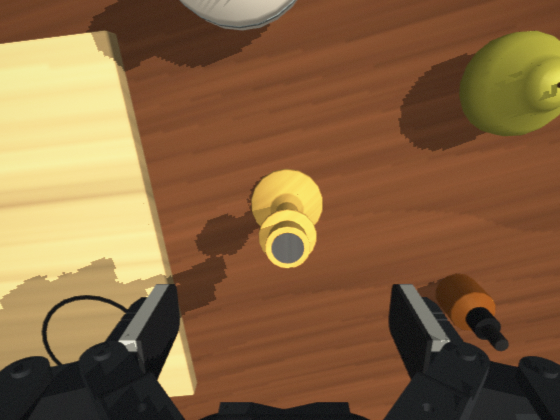

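The candlestick socket is at (288,245) in the wrist view, 1–2 mm from the earlier fit. The fingers are clear of the dropper at (465,300). Descending.

>>> apply_moves(
  deltas=[
    [1,0.05,0.17,3,0,0,0],
    [1,0.05,0.17,6,0,0,0],
    [1,0.05,0.17,9,0,0,0],
    [1,0.05,0.17,10.3,0,0,0],
    [1,0.05,0.17,10.3,0,0,0],
    [1,0.05,0.17,10.3,0,0,0],
    [1,0.05,0.17,10.3,0,0,0],
    [-1,0.05,0.17,10.3,0,0,0],
    [-1,0.05,0.17,10.3,0,0,0],
    [-1,0.05,0.17,10.3,0,0,0],
    [-1,0.05,0.17,10.3,0,0,0],
    [-1,0.05,0.17,10.3,0,0,0],
    [-1,0.05,0.17,10.3,0,0,0],
    [-1,0.05,0.17,10.3,0,0,0],
    [-1,0.05,0.17,10.3,0,0,0],
    [-1,0.05,0.17,10.3,0,0,0],
    [-1,0.05,0.17,10.3,0,0,0],
    [-1,0.05,0.17,10.3,0,0,0],
    [-1,0.05,0.17,10.3,0,0,0],
  ],
  newtons=40,
)

```text
clock: 12.4
eef_pos: [0.5712, 0.3088, 0.0499]
orientation: [[-0.966, 0.258, 0.001], [0.258, 0.966, 0.0], [-0.001, 0.0, -1.0]]
wrist_force: [0.2, -2.4, 6.8]
finger_gap: 0.0282
gripper_force: 39.0
```

```bash
python3 sock.py .570 .308 0 c2.png .067,.070,.017 .073,.083,.0125;python3 go.py .4669 .0592 .14 168
```

```text
0.067 0.017 531 [0.56838589 0.30860277] 0.0032975168486906146
0.073 0.0125 3050 [0.5664816  0.30571376] 0.005065690283996813
at [0.5712 0.3088 0.0499] phi 165.03 q [28. 24. -6. 60. -0. 43.] t 12.45 F [-0.8 -2.2  6. ] gap 0.028 39.013969081279356
delta [  3.62 -26.81  -9.02] [ 0.03  0.05 -2.97] rows 7.0
```

View pics/c2.png

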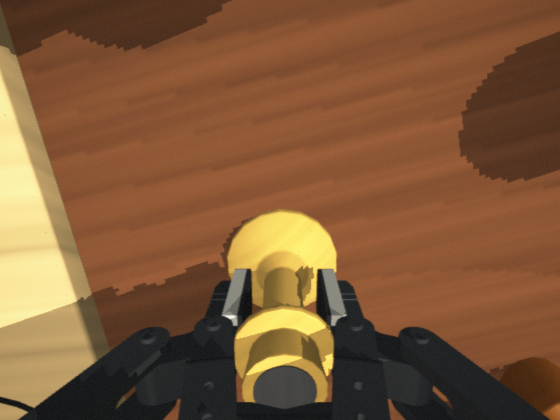

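The pads straddle the stem at (240–330,295) but stop at 28 mm, so something else is blocking them. I'll measure the pad ends against the pan and the foot.

Run:
```python
from h import *
c=cam('wrist'); np.save('c3.npy',c,allow_pickle=True); w=cloud(c); s=robot.get_state(); R=np.array(s['orientation']); t=(w-s['eef_pos'])@R; print(s['eef_pos'],s['finger_gap'])
np.set_printoptions(precision=1,suppress=True)
for u in (232,240,245,322,330,340): print(u,[ (v,(t[v,u]*1000).round(1).tolist(),int(c['color'][v,u].mean())) for v in range(262,345,8)])
```

```text
[0.57116617 0.30880262 0.04992252] 0.02828270703794825
232 [(262, [3.4, -23.5, 40.9], 153), (270, [-0.8, -23.6, 40.7], 156), (278, [10.6, -19.3, 11.7], 130), (286, [10.8, -18.4, 5.0], 135), (294, [10.9, -17.6, -0.9], 135), (302, [10.7, -16.9, -6.0], 135), (310, [10.7, -16.2, -11.0], 100), (318, [9.4, -16.0, -13.7], 186), (326, [11.6, -14.9, -21.2], 36), (334, [11.3, -14.4, -24.7], 34), (342, [11.7, -13.8, -28.9], 34)]
240 [(262, [4.7, -19.3, 38.1], 165), (270, [11.4, -16.7, 17.0], 134), (278, [10.6, -16.1, 11.6], 137), (286, [11.0, -15.3, 4.7], 134), (294, [10.5, -14.8, -0.3], 126), (302, [10.2, -14.2, -5.2], 37), (310, [10.4, -13.6, -10.6], 26), (318, [9.8, -13.2, -14.3], 46), (326, [10.1, -12.7, -19.1], 76), (334, [9.4, -12.3, -22.2], 193), (342, [7.0, -12.3, -22.9], 144)]
245 [(262, [5.5, -16.8, 36.6], 170), (270, [11.2, -14.6, 17.3], 129), (278, [10.9, -14.0, 11.1], 58), (286, [10.5, -13.5, 5.6], 30), (294, [10.5, -12.9, -0.2], 25), (302, [7.7, -12.9, -1.2], 21), (310, [5.2, -12.9, -2.5], 19), (318, [2.3, -12.9, -3.3], 26), (326, [12.1, -10.7, -21.9], 189), (334, [9.1, -10.8, -21
[... 396 characters left out ...]
(262, [3.1, 23.5, 41.4], 195), (270, [10.8, 20.4, 18.1], 133), (278, [11.1, 19.5, 10.7], 135), (286, [10.5, 18.9, 5.5], 134), (294, [10.3, 18.3, -0.0], 134), (302, [10.8, 17.5, -6.2], 132), (310, [10.8, 16.9, -11.2], 71), (318, [9.5, 16.6, -13.9], 58), (326, [5.9, 16.9, -13.2], 51), (334, [8.2, 15.9, -20.6], 125), (342, [6.1, 15.8, -21.8], 132)]
340 [(262, [-0.3, 29.5, 48.3], 93), (270, [-5.4, 29.9, 49.7], 96), (278, [-9.6, 30.0, 48.9], 93), (286, [7.5, 23.7, 10.8], 39), (294, [10.9, 21.8, -1.0], 113), (302, [10.5, 21.1, -5.8], 134), (310, [10.6, 20.4, -10.8], 134), (318, [11.7, 19.4, -17.1], 52), (326, [11.6, 18.8, -21.2], 35), (334, [11.8, 18.2, -25.4], 35), (342, [11.1, 17.8, -28.3], 39)]
```

The pads' upper ends sit about 16 mm behind the TCP, so they catch the pan's underside. The tips are still 5 mm clear of the foot. I'll open, lower by about 4 mm and re-grip.

>>> apply_moves(
  deltas=[
    [0,0,0,0,0,0,0],
    [0,0,0,0,0,0,0],
    [0,0,0,0,0,0,0],
    [0,0,0,0.25,0,0,0],
    [0,0,0,0.25,0,0,0],
    [0,0,0,0.25,0,0,0],
    [0,0,0,0.25,0,0,0],
    [-1,0,0,0.25,0,0,0],
    [-1,0,0,0.25,0,0,0],
    [-1,0,0,0.25,0,0,0],
    [-1,0,0,0.25,0,0,0],
    [-1,0,0,0.25,0,0,0],
    [-1,0,0,0.25,0,0,0],
    [-1,0,0,0.25,0,0,0],
    [-1,0,0,0.25,0,0,0],
    [-1,0,0,0.25,0,0,0],
  ],
)

```text
clock: 13.83
eef_pos: [0.5709, 0.3087, 0.0469]
orientation: [[-0.966, 0.258, 0.0], [0.258, 0.966, -0.0], [-0.0, 0.0, -1.0]]
wrist_force: [-0.2, -1.0, 2.6]
finger_gap: 0.028
gripper_force: 38.2
```

```bash
python3 go.py .4669 .0592 .14 168
```

```text
at [0.5709 0.3087 0.0469] phi 165.03 q [28. 24. -6. 59. -0. 43.] t 13.83 F [-0.2 -1.   2.6] gap 0.028 38.18008769187145
delta [  3.6  -26.79  -9.31] [ 0.    0.01 -2.97] rows 7.0
```

The gap is still 28 mm after lowering, so the finger bodies must be catching the 34 mm pan. A stem grip from above won't work, and I'll grip the 25 mm socket above the pan instead.

>>> apply_moves(
  deltas=[
    [0.3,0,0,0,0,0,0],
    [0.3,0,0,0,0,0,0],
    [0.3,0,0,0,0,0,0],
    [0.3,0,0,0,0,0,0],
    [0.3,0,0,-2,0,0,0],
    [0.3,0,0,-4,0,0,0],
    [0.3,0,0,-4.5,0,0,0],
    [0.3,0,0,-4.5,0,0,0],
    [0.3,0,0,-4.5,0,0,0],
    [0.3,0,0,-4.5,0,0,0],
    [-1,0,0,-4.5,0,0,0],
    [-1,0,0,-4.5,0,0,0],
    [-1,0,0,-4.5,0,0,0],
    [-1,0,0,-4.5,0,0,0],
    [-1,0,0,-4.5,0,0,0],
    [-1,0,0,-4.5,0,0,0],
    [-1,0,0,-4.5,0,0,0],
    [-1,0,0,-4.5,0,0,0],
    [-1,0,0,-4.5,0,0,0],
    [-1,0,0,-4.5,0,0,0],
  ],
  newtons=60,
)

```text
clock: 15.5
eef_pos: [0.5708, 0.3088, 0.0917]
orientation: [[-0.966, 0.258, -0.0], [0.258, 0.966, -0.0], [0.0, -0.0, -1.0]]
wrist_force: [-0.1, -0.4, -2.3]
finger_gap: 0.0295
gripper_force: 59.4
```

```bash
python3 sock.py .570 .308 0 c4.png .004,.015,.027; python3 go.py .4669 .0592 .19 168
```

```text
0.004 0.027 3146 [0.57638058 0.30812306] 0.003421083456694486
at [0.5708 0.3088 0.0917] phi 165.03 q [28. 23. -3. 65.  0. 43.] t 15.55 F [ 0.6  0.7 -2.2] gap 0.0294 59.41814538997278
delta [  3.59 -26.8   -9.83] [-0.   -0.01 -2.97] rows 7.0
```

View pics/c4.png

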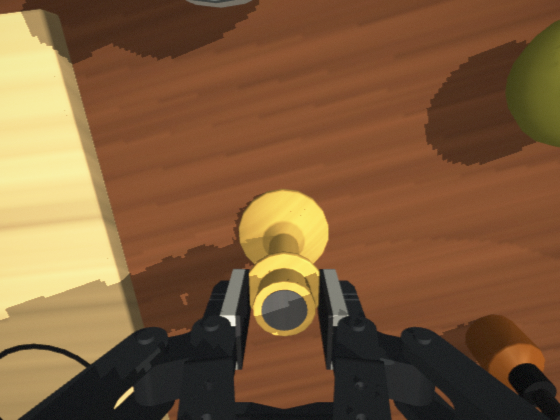

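The tips seem to be catching the pan edge: the pan spans (248–320,285) between the pads and the gap is 29 mm. I'll open a little, rise 5 mm and close on the socket.

>>> apply_moves(
  deltas=[
    [0.1,0,0,0,0,0,0],
    [0.1,0,0,0,0,0,0],
    [0.1,0,0,0,0,0,0],
    [0.1,0,0,-0.5,0,0,0],
    [0.1,0,0,-0.5,0,0,0],
    [0.1,0,0,-0.5,0,0,0],
    [-1,0,0,-0.5,0,0,0],
    [-1,0,0,-0.5,0,0,0],
    [-1,0,0,-0.5,0,0,0],
    [-1,0,0,-0.5,0,0,0],
    [-1,0,0,-0.5,0,0,0],
    [-1,0,0,-0.5,0,0,0],
    [-1,0,0,-0.5,0,0,0],
    [-1,0,0,-0.5,0,0,0],
  ],
)

```text
clock: 16.72
eef_pos: [0.5709, 0.3087, 0.0971]
orientation: [[-0.966, 0.258, 0.0], [0.258, 0.966, -0.0], [-0.0, 0.0, -1.0]]
wrist_force: [-1.5, -2.6, 5.3]
finger_gap: 0.0205
gripper_force: 58.9
```

```bash
python3 go.py .4669 .0592 .19 168
python3 - <<'E'
from h import *
c=cam('wrist'); w=cloud(c); s=robot.get_state(); t=(w-s['eef_pos'])@np.array(s['orientation'])*1000
g=cv2.cvtColor(c['color'],cv2.COLOR_RGB2HSV); y=(g[...,0]>18)&(g[...,0]<32)&(g[...,1]>130)&(np.hypot(t[...,0],t[...,1])<30)
np.set_printoptions(precision=1,suppress=True)
for lo in range(0,32,3):
    q=t[y&(t[...,2]>lo)&(t[...,2]<lo+3)]; 
    if len(q)>5: print(lo,len(q),'y',np.percentile(q[:,1],[1,99]),'x',np.percentile(q[:,0],[1,99]))
E
```

```text
at [0.5709 0.3087 0.0971] phi 165.03 q [28. 23. -2. 65. -0. 43.] t 16.72 F [-1.5 -2.6  5.3] gap 0.0205 58.86265218257904
delta [  3.6  -26.79  -9.29] [ 0.    0.02 -2.97] rows 7.0
6 28 y [-9.2 11.6] x [-3.2  8.8]
9 959 y [-9.2 11.5] x [-10.9  12.6]
12 158 y [-8.8 11.5] x [-10.9  12.9]
15 130 y [-8.9 11.2] x [ 6.3 12.6]
18 122 y [-9.2 12.2] x [ 5.6 12.1]
21 129 y [-9.8 11.6] x [ 5.1 13.9]
24 930 y [-12.4  14.7] x [ 5.9 17.3]
27 102 y [-12.2  15.4] x [ 9.1 17.3]
```

The finger gap reads about 4.5 mm small (34→29.5, 25→20.5), so this is the socket, centred within about 1 mm. Lift and carry to the book.

>>> apply_moves(
  deltas=[
    [-1,0,0,-2,0,0,0],
    [-1,0,0,-5,0,0,0],
    [-1,0,0,-8,0,0,0],
    [-1,3.6,-26.8,-9.3,0,0,-3],
    [-1,3.6,-26.8,-9.3,0,0,-3],
    [-1,3.6,-26.8,-9.3,0,0,-3],
    [-1,3.6,-26.8,-9.3,0,0,-3],
    [-1,3.6,-26.8,-9.3,0,0,-3],
    [-1,3.6,-26.8,-9.3,0,0,-3],
    [-1,3.6,-26.8,-9.3,0,0,-3],
    [-1,3.6,-26.8,-9.3,0,0,-3],
    [-1,3.6,-26.8,-9.3,0,0,-3],
    [-1,3.6,-26.8,-9.3,0,0,-3],
    [-1,3.6,-26.8,-9.3,0,0,-3],
  ],
)

```text
clock: 17.93
eef_pos: [0.4672, 0.06, 0.1893]
orientation: [[-0.978, 0.206, -0.001], [0.206, 0.978, 0.0], [0.001, 0.0, -1.0]]
wrist_force: [-0.6, 0.1, -2.8]
finger_gap: 0.0204
gripper_force: 59.6
```

```bash
python3 go.py .4667 .0590 .142 168
python3 - <<'E'
from h import *
c=cam('wrist'); save(c,'c5.png')
E
```

```text
at [0.4672 0.06   0.1893] phi 168.09 q [  7.   2. -16.  72.   0.  19.] t 17.93 F [-0.6  0.1 -2.8] gap 0.0204 59.57776665687561
delta [ 0.02 -0.1   4.73] [ 0.01 -0.04  0.09] rows 2.0
```

View pics/c5.png

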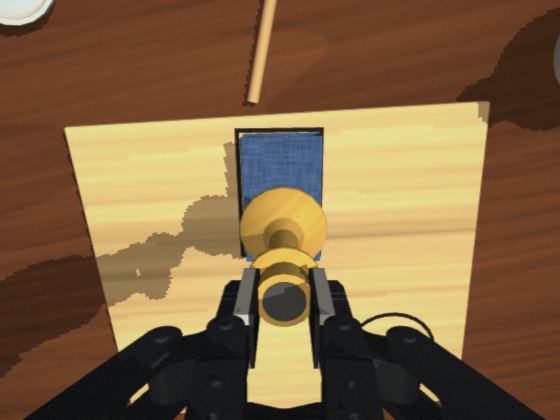

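The candlestick hangs upright over the book, with its foot at (284,230). Lowering it.

>>> apply_moves(
  deltas=[
    [-1,0,-0.1,2,0,0,0],
    [-1,0,-0.1,3.8,0,0,0],
    [-1,0,-0.1,4.6,0,0,0],
    [-1,0,-0.1,4.9,0,0,0],
    [-1,0,-0.1,5.1,0,0,0],
    [-1,0,-0.1,5.3,0,0,0],
    [-1,0,-0.1,5.3,0,0,0],
    [-1,0,-0.1,5.3,0,0,0],
  ],
)

```text
clock: 18.65
eef_pos: [0.4671, 0.0583, 0.1374]
orientation: [[-0.978, 0.207, 0.001], [0.207, 0.978, 0.0], [-0.001, 0.0, -1.0]]
wrist_force: [0.3, 0.3, -2.8]
finger_gap: 0.0204
gripper_force: 59.5
```

```bash
python3 go.py .4667 .0590 .134 168
```

```text
at [0.4671 0.0583 0.1374] phi 168.04 q [  7.   3. -22.  65.   0.  19.] t 18.65 F [ 0.3  0.3 -2.8] gap 0.0204 59.51549291610718
delta [0.05 0.06 0.34] [0.02 0.06 0.04] rows 1.0
```

>>> apply_moves(
  deltas=[
    [-1,0,0.05,0.1,0,0,0],
    [-1,0,0.05,0.2,0,0,0],
    [-1,0,0.05,0.3,0,0,0],
    [-1,0,0.05,0.35,0,0,0],
    [-1,0,0.05,0.35,0,0,0],
    [-1,0,0.05,0.35,0,0,0],
  ],
)

```text
clock: 19.15
eef_pos: [0.4671, 0.0586, 0.1341]
orientation: [[-0.978, 0.208, 0.001], [0.208, 0.978, -0.0], [-0.001, 0.0, -1.0]]
wrist_force: [-1.1, -0.8, 5.9]
finger_gap: 0.0206
gripper_force: 60.4
```

>>> apply_moves(
  deltas=[
    [0.2,0,0,0,0,0,0],
    [0.2,0,0,0,0,0,0],
    [0.2,0,0,0,0,0,0],
    [0.2,0,0,0,0,0,0],
    [0.4,0,0,-2,0,0,0],
    [1,0,0,-5,0,0,0],
    [1,0,0,-9,0,0,0],
    [1,-3,0,-12,0,0,0],
    [1,-3,0,-12,0,0,0],
    [1,-3,0,-12,0,0,0],
    [1,-3,0,-12,0,0,0],
  ],
)

```text
clock: 20.07
eef_pos: [0.4958, 0.0524, 0.2524]
orientation: [[-0.978, 0.208, -0.001], [0.208, 0.978, -0.0], [0.001, -0.0, -1.0]]
wrist_force: [-0.2, 0.1, 0.7]
finger_gap: 0.0854
gripper_force: 0.0
```

```bash
python3 bk.py d wrist; python3 sock.py .467 .059 .037 d2.png .067,.070,.017 .073,.083,.0125 ; python3 go.py .4083 .3224 .20 165
python3 - <<'E'
import cv2
a=cv2.imread('pics/dwrist.png'); cv2.imwrite('pics/d1.png',cv2.resize(a[40:300,150:450],None,fx=2,fy=2,interpolation=2))
E
```

```text
wrist 3912 0.038078826707896696 ((0.4667661190032959, 0.06022835522890091), (0.059709642082452774, 0.0992482453584671), 78.48959350585938)
0.067 0.017 21 [0.46744002 0.05960456] 0.0006343645478804928
0.073 0.0125 28 [0.46767528 0.05895069] 0.0003323135031869382
at [0.4949 0.0524 0.2517] phi 168.03 q [ 6.  4. -6. 80.  0. 18.] t 20.17 F [-1.  -0.2 -0.6] gap 0.0853 0.0
delta [14.05 24.62  5.19] [-0.06 -0.17  3.03] rows 7.0
```

View pics/d1.png

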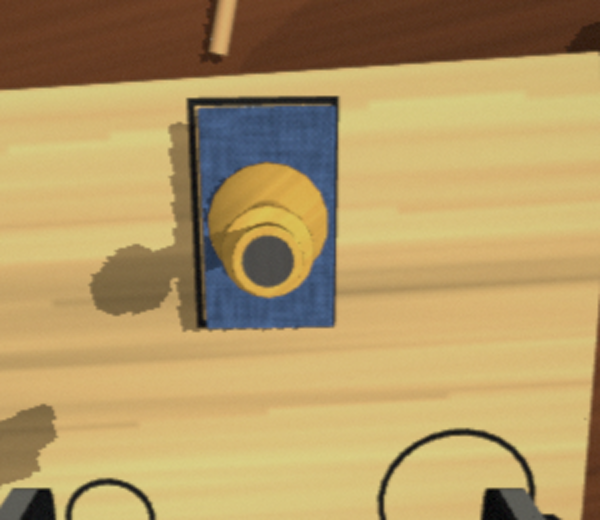

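The candlestick stands centred on the book at crop (268,225), offset under 1 mm. Next, the vase.

>>> apply_moves(
  deltas=[
    [1,14,24.6,5.2,0,0,3],
    [1,14,24.6,5.2,0,0,3],
    [1,14,24.6,5.2,0,0,3],
    [1,14,24.6,5.2,0,0,3],
    [1,14,24.6,5.2,0,0,3],
    [1,14,24.6,5.2,0,0,3],
    [1,14,24.6,5.2,0,0,3],
    [1,14,24.6,5.2,0,0,3],
    [1,14,24.6,5.2,0,0,3],
    [1,14,24.6,5.2,0,0,3],
  ],
)

```text
clock: 21.0
eef_pos: [0.4092, 0.3216, 0.2003]
orientation: [[-0.966, 0.257, -0.002], [0.257, 0.966, -0.002], [0.001, -0.002, -1.0]]
wrist_force: [-0.5, -0.6, 0.1]
finger_gap: 0.0854
gripper_force: 0.0
```

```bash
python3 sock.py .4083 .3224 0 v1.png .09,.12,.019 .01,.05,.044; python3 go.py .4083 .3224 .109 165
```

```text
0.09 0.019 716 [0.40866579 0.32330298] 9.623887319101625e-05
0.01 0.044 359 [0.40870947 0.3232646 ] 0.00018583708728067
at [0.4097 0.3212 0.2008] phi 165.01 q [38.  7. -9. 74. -0. 53.] t 21.05 F [-0.4 -1.  -0. ] gap 0.0856 0.0
delta [0.16 0.09 9.18] [-0.07 -0.03  0.01] rows 3.0
```

>>> apply_moves(
  deltas=[
    [1,0.1,0.1,3,0,0,0],
    [1,0.1,0.1,6,0,0,0],
    [1,0.1,0.1,8.2,0,0,0],
    [1,0.1,0.1,9.1,0,0,0],
    [1,0.1,0.1,9.1,0,0,0],
    [1,0.1,0.1,9.1,0,0,0],
    [1,0.1,0.1,9.1,0,0,0],
    [-1,0.1,0.1,9.1,0,0,0],
    [-1,0.1,0.1,9.1,0,0,0],
    [-1,0.1,0.1,9.1,0,0,0],
    [-1,0.1,0.1,9.1,0,0,0],
    [-1,0.1,0.1,9.1,0,0,0],
    [-1,0.1,0.1,9.1,0,0,0],
    [-1,0.1,0.1,9.1,0,0,0],
    [-1,0.1,0.1,9.1,0,0,0],
    [-1,0.1,0.1,9.1,0,0,0],
    [-1,0.1,0.1,9.1,0,0,0],
  ],
  newtons=60,
)

```text
clock: 22.47
eef_pos: [0.4096, 0.3233, 0.111]
orientation: [[-0.966, 0.258, 0.001], [0.258, 0.966, 0.0], [-0.001, 0.0, -1.0]]
wrist_force: [-1.2, -2.0, 5.5]
finger_gap: 0.0373
gripper_force: 59.8
```

```bash
python3 go.py .640 .128 .17 165
```

```text
at [0.4096 0.3233 0.111 ] phi 165.03 q [ 38.   9. -18.  62.  -0.  53.] t 22.47 F [-1.2 -2.   5.5] gap 0.0373 59.79637207696214
delta [-27.3  -12.92  -5.88] [0.02 0.05 0.03] rows 8.0
```

>>> apply_moves(
  deltas=[
    [-1,0,0,-2,0,0,0],
    [-1,0,0,-4,0,0,0],
    [-1,-27.4,-12.9,-5.9,0,0,0],
    [-1,-27.4,-12.9,-5.9,0,0,0],
    [-1,-27.4,-12.9,-5.9,0,0,0],
    [-1,-27.4,-12.9,-5.9,0,0,0],
    [-1,-27.4,-12.9,-5.9,0,0,0],
    [-1,-27.4,-12.9,-5.9,0,0,0],
    [-1,-27.4,-12.9,-5.9,0,0,0],
    [-1,-27.4,-12.9,-5.9,0,0,0],
    [-1,-27.4,-12.9,-5.9,0,0,0],
    [-1,-27.4,-12.9,-5.9,0,0,0],
    [-1,-27.4,-12.9,-5.9,0,0,0],
    [-1,-27.4,-12.9,-5.9,0,0,0],
  ],
)

```text
clock: 23.63
eef_pos: [0.6397, 0.1291, 0.169]
orientation: [[-0.966, 0.257, -0.001], [0.257, 0.966, 0.0], [0.001, -0.0, -1.0]]
wrist_force: [-0.4, 0.2, -2.6]
finger_gap: 0.0372
gripper_force: 61.2
```

```bash
python3 sock.py .640 .128 .059 v2.png .09,.12,.019 .01,.05,.044;python3 go.py .641 .128 .126 165
```

```text
0.09 0.019 5766 [0.63870534 0.13039951] 0.0005936468314686819
0.01 0.044 1109 [0.63888043 0.12962058] 0.0001872216312668734
at [0.6398 0.1291 0.1693] phi 165.13 q [11. 22.  6. 74.  0. 26.] t 23.68 F [-0.2 -0.5 -2.7] gap 0.0369 61.19267293252051
delta [-0.15 -0.08  4.33] [-0.   -0.04  0.13] rows 2.0
```

>>> apply_moves(
  deltas=[
    [-1,-0.17,-0.08,2,0,0,0],
    [-1,-0.17,-0.08,3.2,0,0,0],
    [-1,-0.17,-0.08,3.7,0,0,0],
    [-1,-0.17,-0.08,3.9,0,0,0],
    [-1,-0.17,-0.08,4.1,0,0,0],
    [-1,-0.17,-0.08,4.2,0,0,0],
    [-1,-0.17,-0.08,4.2,0,0,0],
    [-1,-0.17,-0.08,4.2,0,0,0],
  ],
)

```text
clock: 24.35
eef_pos: [0.6425, 0.1268, 0.1279]
orientation: [[-0.966, 0.258, 0.001], [0.258, 0.966, 0.0], [-0.001, 0.0, -1.0]]
wrist_force: [0.6, 0.0, -4.0]
finger_gap: 0.0372
gripper_force: 61.2
```

```bash
python3 sock.py .640 .128 .015 v3.png .01,.05,.044;python3 go.py .641 .128 .126 165
```

```text
0.01 0.044 849 [0.6418367  0.12739375] 0.00018519340588453448
at [0.6426 0.1268 0.1279] phi 165.02 q [11. 23.  2. 69.  0. 26.] t 24.4 F [ 0.3  0.2 -2.6] gap 0.0371 61.15717446897179
delta [0.18 0.08 0.19] [0.02 0.05 0.02] rows 1.0
```

>>> apply_moves(
  deltas=[
    [-1,0.12,0.06,0.05,0,0,0],
    [-1,0.12,0.06,0.1,0,0,0],
    [-1,0.12,0.06,0.15,0,0,0],
    [-1,0.12,0.06,0.2,0,0,0],
    [-1,0.12,0.06,0.25,0,0,0],
    [-1,0.12,0.06,0.25,0,0,0],
    [-1,0.12,0.06,0.25,0,0,0],
  ],
)

```text
clock: 24.98
eef_pos: [0.6415, 0.1275, 0.1261]
orientation: [[-0.966, 0.258, 0.001], [0.258, 0.966, 0.0], [-0.001, 0.001, -1.0]]
wrist_force: [-1.7, -0.6, 4.6]
finger_gap: 0.0373
gripper_force: 61.8
```

>>> apply_moves(
  deltas=[
    [0.4,0,0,0,0,0,0],
    [0.7,0,0,0,0,0,0],
    [1,0,0,0,0,0,0],
    [1,0,0,0,0,0,0],
    [1,0,0,0,0,0,0],
    [1,0,0,-3,0,0,0],
    [1,0,0,-7,0,0,0],
    [1,0,0,-11,0,0,0],
    [1,0,0,-11,0,0,0],
  ],
)

```text
clock: 25.73
eef_pos: [0.6435, 0.1281, 0.2438]
orientation: [[-0.966, 0.258, 0.012], [0.258, 0.966, 0.002], [-0.011, 0.005, -1.0]]
wrist_force: [0.4, -0.5, 1.7]
finger_gap: 0.0857
gripper_force: 0.0
```

```bash
python3 sock.py .640 .128 .015 v4.png .09,.12,.019 .01,.05,.044;python3 go.py .5538 -.3168 .16 165
```

```text
0.09 0.019 513 [0.64070734 0.12755897] 9.026727899376363e-05
0.01 0.044 271 [0.64073015 0.12757551] 0.00018189994006165972
at [0.6432 0.1281 0.2402] phi 165.03 q [11. 21. 14. 82.  0. 26.] t 25.78 F [ 0.6 -0.1 -0.4] gap 0.0855 0.0
delta [ -2.79 -45.32   7.87] [0.23 0.46 0.03] rows 12.0
```

>>> apply_moves(
  deltas=[
    [1,-2.8,-45.3,7.9,0,0,0],
    [1,-2.8,-45.3,7.9,0,0,0],
    [1,-2.8,-45.3,7.9,0,0,0],
    [1,-2.8,-45.3,7.9,0,0,0],
    [1,-2.8,-45.3,7.9,0,0,0],
    [1,-2.8,-45.3,7.9,0,0,0],
    [1,-2.8,-45.3,7.9,0,0,0],
    [1,-2.8,-45.3,7.9,0,0,0],
    [1,-2.8,-45.3,7.9,0,0,0],
    [1,-2.8,-45.3,7.9,0,0,0],
    [1,-2.8,-45.3,7.9,0,0,0],
    [1,-2.8,-45.3,7.9,0,0,0],
    [1,-2.8,-45.3,7.9,0,0,0],
    [1,-2.8,-45.3,7.9,0,0,0],
    [1,-2.8,-45.3,7.9,0,0,0],
  ],
)

```text
clock: 27.03
eef_pos: [0.5515, -0.316, 0.1556]
orientation: [[-0.966, 0.257, -0.0], [0.257, 0.966, 0.001], [0.0, 0.001, -1.0]]
wrist_force: [0.8, 0.2, 0.9]
finger_gap: 0.0857
gripper_force: 0.0
```

```bash
python3 sock.py .5538 -.3168 0 g1.png .008,.054,.02 .07,.086,.009;python3 go.py .5538 -.3168 .046 165
```

```text
0.008 0.02 847 [ 0.5540471  -0.31552912] 0.00013758152510532154
0.07 0.009 510 [ 0.55390717 -0.31546772] 0.0010429673930151392
at [ 0.5518 -0.3158  0.1559] phi 165.14 q [-30.  20.   2.  71.   0. -15.] t 27.08 F [ 0.6 -0.1 -0.5] gap 0.0855 0.0
delta [-0.22 -0.05 10.99] [0.02 0.01 0.14] rows 3.0
```

>>> apply_moves(
  deltas=[
    [1,-0.21,0.03,3,0,0,0],
    [1,-0.21,0.03,6,0,0,0],
    [1,-0.21,0.03,9,0,0,0],
    [1,-0.21,0.03,10.9,0,0,0],
    [1,-0.21,0.03,10.9,0,0,0],
    [1,-0.21,0.03,10.9,0,0,0],
    [1,-0.21,0.03,10.9,0,0,0],
    [-1,-0.21,0.03,10.9,0,0,0],
    [-1,-0.21,0.03,10.9,0,0,0],
    [-1,-0.21,0.03,10.9,0,0,0],
    [-1,-0.21,0.03,10.9,0,0,0],
    [-1,-0.21,0.03,10.9,0,0,0],
    [-1,-0.21,0.03,10.9,0,0,0],
    [-1,-0.21,0.03,10.9,0,0,0],
    [-1,-0.21,0.03,10.9,0,0,0],
    [-1,-0.21,0.03,10.9,0,0,0],
    [-1,-0.21,0.03,10.9,0,0,0],
  ],
  newtons=40,
)

```text
clock: 28.5
eef_pos: [0.554, -0.3178, 0.0481]
orientation: [[-0.966, 0.258, 0.002], [0.258, 0.966, -0.001], [-0.002, -0.0, -1.0]]
wrist_force: [-0.4, 1.1, 5.1]
finger_gap: 0.039
gripper_force: 40.7
```

```bash
python3 go.py .6117 -.0606 .12 165
```

```text
at [ 0.554  -0.3178  0.0481] phi 165.02 q [-30.  23.  -8.  59.   0. -15.] t 28.5 F [-0.4  1.1  5.1] gap 0.039 40.701656942255795
delta [ 1.06 26.33 -7.2 ] [-0.01  0.11  0.02] rows 7.0
```

>>> apply_moves(
  deltas=[
    [-1,0,0,-3,0,0,0],
    [-1,0,0,-6,0,0,0],
    [-1,1.1,26.3,-7.2,0,0,0],
    [-1,1.1,26.3,-7.2,0,0,0],
    [-1,1.1,26.3,-7.2,0,0,0],
    [-1,1.1,26.3,-7.2,0,0,0],
    [-1,1.1,26.3,-7.2,0,0,0],
    [-1,1.1,26.3,-7.2,0,0,0],
    [-1,1.1,26.3,-7.2,0,0,0],
    [-1,1.1,26.3,-7.2,0,0,0],
    [-1,1.1,26.3,-7.2,0,0,0],
    [-1,1.1,26.3,-7.2,0,0,0],
    [-1,1.1,26.3,-7.2,0,0,0],
  ],
)

```text
clock: 29.58
eef_pos: [0.6103, -0.062, 0.1185]
orientation: [[-0.966, 0.26, -0.001], [0.26, 0.966, -0.0], [0.001, -0.0, -1.0]]
wrist_force: [-0.3, 0.1, -1.4]
finger_gap: 0.0389
gripper_force: 41.2
```

```bash
python3 sock.py .6117 -.0606 .072 g2.png .002,.025,.02;python3 go.py .6117 -.0606 .067 165
```

```text
0.002 0.02 1461 [ 0.61017103 -0.06070901] 0.0001555590768078062
at [ 0.6103 -0.0621  0.1186] phi 164.91 q [-6. 19. -5. 66. -0.  9.] t 29.63 F [-0.2 -0.2 -2.5] gap 0.0393 41.178759201429784
delta [-0.09  0.18  5.16] [-0.02 -0.03 -0.09] rows 2.0
```

View pics/g2.png

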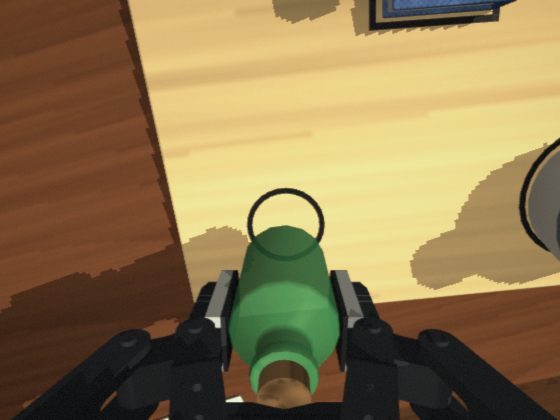

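The bottle is held upright over the small circle, whose front edge shows at (286,195).

>>> apply_moves(
  deltas=[
    [-1,-0.13,0.06,2.5,0,0,0],
    [-1,-0.13,0.06,4.3,0,0,0],
    [-1,-0.13,0.06,4.8,0,0,0],
    [-1,-0.13,0.06,5.1,0,0,0],
    [-1,-0.13,0.06,5.1,0,0,0],
    [-1,-0.13,0.06,5.1,0,0,0],
    [-1,-0.13,0.06,5.1,0,0,0],
  ],
)

```text
clock: 30.22
eef_pos: [0.6128, -0.0606, 0.0691]
orientation: [[-0.966, 0.259, 0.002], [0.259, 0.966, -0.0], [-0.002, 0.0, -1.0]]
wrist_force: [-0.3, 0.4, -1.1]
finger_gap: 0.039
gripper_force: 41.2
```

```bash
python3 sock.py .6117 -.0606 .020 g3.png .002,.025,.02;python3 go.py .6117 -.0606 .063 165
```

```text
0.002 0.02 1315 [ 0.61279088 -0.05936338] 0.00015965611289623857
at [ 0.6128 -0.0605  0.069 ] phi 165.02 q [-6. 20. -9. 60.  0.  9.] t 30.27 F [ 0.1 -0.2 -2. ] gap 0.039 41.18728317087516
delta [ 0.11 -0.04  0.6 ] [0.02 0.11 0.02] rows 1.0
```

>>> apply_moves(
  deltas=[
    [-1,0.08,-0.07,0.3,0,0,0],
    [-1,0.08,-0.07,0.4,0,0,0],
    [-1,0.08,-0.07,0.5,0,0,0],
    [-1,0.08,-0.07,0.55,0,0,0],
    [-1,0.08,-0.07,0.6,0,0,0],
    [-1,0.08,-0.07,0.6,0,0,0],
    [-1,0.08,-0.07,0.6,0,0,0],
  ],
)

```text
clock: 30.85
eef_pos: [0.6112, -0.0608, 0.0631]
orientation: [[-0.966, 0.258, 0.001], [0.258, 0.966, -0.0], [-0.001, 0.0, -1.0]]
wrist_force: [-2.7, 0.6, 6.5]
finger_gap: 0.0391
gripper_force: 42.0
```

>>> apply_moves(
  deltas=[
    [0.4,0,0,0,0,0,0],
    [0.7,0,0,0,0,0,0],
    [1,0,0,0,0,0,0],
    [1,0,0,0,0,0,0],
    [1,0,0,0,0,0,0],
    [1,0,0,-4,0,0,0],
    [1,0,0,-8,0,0,0],
    [1,0,0,-12,0,0,0],
    [1,0,0,-16,0,0,0],
    [1,0,0,-18,0,0,0],
    [1,0,0,-18,0,0,0],
  ],
)

```text
clock: 31.77
eef_pos: [0.6131, -0.061, 0.248]
orientation: [[-0.966, 0.258, 0.009], [0.258, 0.966, -0.001], [-0.009, 0.002, -1.0]]
wrist_force: [-0.0, -0.1, 1.0]
finger_gap: 0.0855
gripper_force: 0.0
```

```bash
python3 sock.py .6117 -.0606 .015 g4.png .008,.054,.02;python3 go.py .5242 .4635 .2 261.5; python3 -c "
from h import *
c=np.load('top1.npy',allow_pickle=True).item(); print(ray(c,113,157,.03))"
```

```text
0.008 0.02 366 [ 0.611101   -0.05943833] 0.00012835189335317493
at [ 0.6125 -0.0609  0.2449] phi 165.03 q [-6. 17.  8. 81. -0.  9.] t 31.82 F [-0.5  1.1 -0.5] gap 0.0858 0.0
delta [22.1  48.38  4.41] [ -0.23   0.29 -96.47] rows 14.0
[0.67734354 0.42164138 0.03      ]
```

>>> apply_moves(
  deltas=[
    [1,22.1,48.4,0,0,0,-96.5],
    [1,22.1,48.4,0,0,0,-96.5],
    [1,22.1,48.4,0,0,0,-96.5],
    [1,22.1,48.4,0,0,0,-96.5],
    [1,22.1,48.4,0,0,0,-96.5],
    [1,22.1,48.4,0,0,0,-96.5],
    [1,22.1,48.4,0,0,0,-96.5],
    [1,22.1,48.4,0,0,0,-96.5],
    [1,22.1,48.4,0,0,0,-96.5],
    [1,22.1,48.4,0,0,0,-96.5],
    [1,22.1,48.4,0,0,0,-96.5],
    [1,22.1,48.4,4.4,0,0,-96.5],
    [1,22.1,48.4,7,0,0,-96.5],
    [1,22.1,48.4,7,0,0,-96.5],
    [1,22.1,48.4,7,0,0,-96.5],
    [1,22.1,48.4,7,0,0,-96.5],
    [1,22.1,48.4,7,0,0,-96.5],
  ],
)

```text
clock: 33.23
eef_pos: [0.5229, 0.4631, 0.1719]
orientation: [[-0.149, -0.989, -0.0], [-0.989, 0.149, -0.001], [0.001, 0.0, -1.0]]
wrist_force: [-0.7, -0.3, 0.8]
finger_gap: 0.0854
gripper_force: 0.0
```

```bash
python3 sock.py .5242 .4635 0 p1.png .024,.038,.03;python3 go.py .5242 .4637 .040 261.5
```

```text
0.024 0.03 269 [0.52478887 0.46514333] 0.00014709174195900662
at [0.5234 0.4631 0.173 ] phi -98.60 q [ 42.  27.  14.  77.  -0. -40.] t 33.28 F [ 0.8 -1.3  0.5] gap 0.0854 0.0
delta [-0.06 -0.06 13.3 ] [-0.06  0.05 -0.1 ] rows 4.0
```

View pics/p1.png

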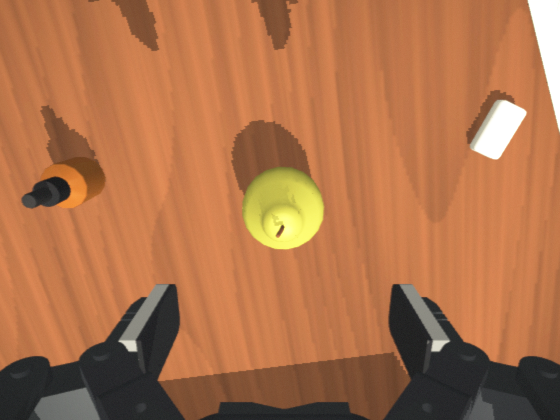

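The pear is at (283,208) in a clear approach. The dropper at (60,185) and eraser at (498,128) are out of the fingers' way.

>>> apply_moves(
  deltas=[
    [1,-0.1,-0.1,3,0,0,0],
    [1,-0.1,-0.1,6,0,0,0],
    [1,-0.1,-0.1,9,0,0,0],
    [1,-0.1,-0.1,12,0,0,0],
    [1,-0.1,-0.1,13.4,0,0,0],
    [1,-0.1,-0.1,13.4,0,0,0],
    [1,-0.1,-0.1,13.4,0,0,0],
    [1,-0.1,-0.1,13.4,0,0,0],
    [-1,-0.1,-0.1,13.4,0,0,0],
    [-1,-0.1,-0.1,13.4,0,0,0],
    [-1,-0.1,-0.1,13.4,0,0,0],
    [-1,-0.1,-0.1,13.4,0,0,0],
    [-1,-0.1,-0.1,13.4,0,0,0],
    [-1,-0.1,-0.1,13.4,0,0,0],
    [-1,-0.1,-0.1,13.4,0,0,0],
    [-1,-0.1,-0.1,13.4,0,0,0],
  ],
  newtons=40,
)

```text
clock: 34.62
eef_pos: [0.5248, 0.4654, 0.0404]
orientation: [[-0.147, -0.989, 0.003], [-0.989, 0.147, 0.002], [-0.003, -0.003, -1.0]]
wrist_force: [-1.2, -1.0, 5.9]
finger_gap: 0.0585
gripper_force: 42.3
```

```bash
python3 go.py .6258 .0337 .12 261.5
```

```text
at [0.5248 0.4654 0.0404] phi -98.48 q [ 42.  30.   1.  61.  -0. -40.] t 34.62 F [-1.2 -1.   5.9] gap 0.0585 42.34761699044611
delta [ 41.19 -16.38  -8.03] [-0.15  0.15  0.02] rows 11.0
```

The vase is in the straight path, so I'll go over it.

>>> apply_moves(
  deltas=[
    [-1,0,0,-3,0,0,0],
    [-1,0,0,-7,0,0,0],
    [-1,0,0,-11,0,0,0],
    [-1,20.6,-8.2,-19,0,0,0],
    [-1,20.6,-8.2,-19,0,0,0],
    [-1,20.6,-8.2,-19,0,0,0],
    [-1,20.6,-8.2,-19,0,0,0],
    [-1,20.6,-8.2,-19,0,0,0],
    [-1,20.6,-8.2,-19,0,0,0],
    [-1,20.6,-8.2,-19,0,0,0],
    [-1,41.2,-16.4,-19,0,0,0],
    [-1,41.2,-16.4,-19,0,0,0],
    [-1,41.2,-16.4,-19,0,0,0],
    [-1,41.2,-16.4,-19,0,0,0],
    [-1,41.2,-16.4,-19,0,0,0],
    [-1,41.2,-16.4,-19,0,0,0],
    [-1,41.2,-16.4,-19,0,0,0],
    [-1,41.2,-16.4,-19,0,0,0],
    [-1,41.2,-16.4,-19,0,0,0],
  ],
)

```text
clock: 36.2
eef_pos: [0.6252, 0.0343, 0.2278]
orientation: [[-0.146, -0.989, -0.0], [-0.989, 0.146, 0.001], [-0.001, 0.0, -1.0]]
wrist_force: [0.0, 1.1, -1.7]
finger_gap: 0.0582
gripper_force: 44.2
```

```bash
python3 go.py .6258 .0337 .09 261.5;  python3 sock.py .626 .034 .19 p2.png .024,.038,.03
```

```text
at [0.6252 0.0343 0.2278] phi -98.42 q [  3.  18.   8.  80.   0. -78.] t 36.2 F [ 0.   1.1 -1.7] gap 0.0582 44.20665577228647
delta [ 0.06 -0.07 13.78] [0.01 0.04 0.08] rows 4.0
0.024 0.03 3547 [0.62568912 0.03397157] 0.0004542591748349714
```

>>> apply_moves(
  deltas=[
    [-1,0.03,-0.05,4,0,0,0],
    [-1,0.03,-0.05,8,0,0,0],
    [-1,0.03,-0.05,12,0,0,0],
    [-1,0.03,-0.05,15,0,0,0],
    [-1,0.03,-0.05,16.2,0,0,0],
    [-1,0.03,-0.05,16.4,0,0,0],
    [-1,0.03,-0.05,16.4,0,0,0],
    [-1,0.03,-0.05,16.4,0,0,0],
    [-1,0.03,-0.05,16.4,0,0,0],
  ],
)

```text
clock: 37.0
eef_pos: [0.6275, 0.0331, 0.0666]
orientation: [[-0.147, -0.989, 0.004], [-0.989, 0.147, 0.0], [-0.001, -0.004, -1.0]]
wrist_force: [-0.3, 0.7, -1.7]
finger_gap: 0.0583
gripper_force: 44.2
```

```bash
python3 go.py .6258 .0337 .0555 261.5;  python3 sock.py .626 .034 .023 p3.png .010,.038,.03
```

```text
at [0.6275 0.0331 0.0666] phi -98.44 q [  3.  21.  -8.  60.   0. -79.] t 37.0 F [-0.3  0.7 -1.7] gap 0.0583 44.19275022286456
delta [-0.03  0.18  1.1 ] [-0.24  0.05  0.06] rows 1.0
0.01 0.03 1760 [0.62799066 0.03252819] 0.00030875928736296375
```

>>> apply_moves(
  deltas=[
    [-1,-0.06,0.15,0.4,0,0,0],
    [-1,-0.06,0.15,0.7,0,0,0],
    [-1,-0.06,0.15,0.9,0,0,0],
    [-1,-0.06,0.15,1.0,0,0,0],
    [-1,-0.06,0.15,1.05,0,0,0],
    [-1,-0.06,0.15,1.1,0,0,0],
    [-1,-0.06,0.15,1.1,0,0,0],
    [-1,-0.06,0.15,1.1,0,0,0],
  ],
)

```text
clock: 37.72
eef_pos: [0.6245, 0.0335, 0.0553]
orientation: [[-0.147, -0.989, 0.002], [-0.989, 0.147, 0.0], [-0.0, -0.002, -1.0]]
wrist_force: [-6.1, 0.1, 14.4]
finger_gap: 0.058
gripper_force: 45.6
```

>>> apply_moves(
  deltas=[
    [-1,0,-0.05,-0.05,0,0,0],
    [-1,0,-0.05,-0.08,0,0,0],
    [0.5,0,-0.05,-0.08,0,0,0],
    [0.7,0,-0.05,-0.08,0,0,0],
    [1,0,-0.05,-0.08,0,0,0],
    [1,0,-0.05,-0.08,0,0,0],
    [1,0,-0.05,-0.08,0,0,0],
    [1,0,-0.05,-0.08,0,0,0],
    [1,0,0,-3,0,0,0],
    [1,0,0,-7,0,0,0],
    [1,0,0,-11,0,0,0],
    [1,0,0,-15,0,0,0],
    [1,0,0,-19,0,0,0],
    [1,0,0,-19,0,0,0],
  ],
)

```text
clock: 38.88
eef_pos: [0.6268, 0.0336, 0.252]
orientation: [[-0.147, -0.989, 0.013], [-0.989, 0.147, 0.001], [-0.003, -0.012, -1.0]]
wrist_force: [-0.3, 0.8, 0.4]
finger_gap: 0.0855
gripper_force: 0.0
```

```bash
python3 sock.py .626 .034 .015 p4.png .024,.038,.03; python3 go.py .40 -.25 .35 261.5
```

```text
0.024 0.03 152 [0.62524411 0.03312986] 0.00013943290357663028
at [0.6264 0.0336 0.2483] phi -98.47 q [  3.  18.  10.  82.   0. -78.] t 38.93 F [-0.  -0.5 -0.3] gap 0.0857 0.0
delta [ 31.37  18.12 -10.39] [-0.51  0.11  0.03] rows 10.0
```

Everything is placed. I'll move the arm aside for a last check from above and from the side.

>>> apply_moves(
  deltas=[
    [1,31.4,18.1,-5,0,0,0],
    [1,31.4,18.1,-5,0,0,0],
    [1,31.4,18.1,-5,0,0,0],
    [1,31.4,18.1,-5,0,0,0],
    [1,31.4,18.1,-5,0,0,0],
    [1,31.4,18.1,-5,0,0,0],
    [1,31.4,18.1,-5,0,0,0],
    [1,31.4,18.1,-5,0,0,0],
    [1,31.4,18.1,-5,0,0,0],
    [1,31.4,18.1,-5,0,0,0],
    [1,31.4,18.1,-5,0,0,0],
  ],
)

```text
clock: 39.85
eef_pos: [0.398, -0.2515, 0.2922]
orientation: [[-0.151, -0.989, -0.0], [-0.989, 0.151, 0.0], [-0.0, 0.0, -1.0]]
wrist_force: [1.0, 0.4, -0.1]
finger_gap: 0.0853
gripper_force: 0.0
```

```bash
python3 bk.py f top
python3 - <<'E'
from h import *
from scipy.optimize import least_squares
T=cloud(cam('top')).reshape(-1,3); c=cam('side'); S=cloud(c).reshape(-1,3); save(c,'fs.png')
for n,x,y,zb,lo,hi,R in(('vase',.640,.128,.015,.01,.05,.044),('neck',.640,.128,.015,.09,.12,.019),('bottle',.6115,-.0605,.015,.008,.054,.02),('pear',.626,.0335,.015,.024,.038,.03),('candle',.467,.059,.037,.073,.083,.0125),('glass',.392,-.3197,0,.06,.09,.032)):
    for k,w in(('top',T),('side',S)):
        P=w[(np.hypot(w[:,0]-x,w[:,1]-y)<R+.015)&(w[:,2]>zb+lo)&(w[:,2]<zb+hi)]
        if len(P)>8: print(n,k,len(P),least_squares(lambda q:np.hypot(*(P[:,:2]-q).T)-R,[x,y],loss='soft_l1',f_scale=.001).x.round(4))
a=cv2.imread('pics/ftop.png')[130:300,170:360]; b=cv2.imread('pics/fs.png')[120:330,170:400]
a=cv2.resize(a,(450,400),interpolation=2); b=cv2.resize(b,(340,400),interpolation=2); cv2.imwrite('pics/fin.png',np.hstack([a,b]))
E
```

```text
top 487 0.038239060369881006 ((0.46612995862960815, 0.05780370905995369), (0.056418243795633316, 0.09917549788951874), 78.82475280761719)
vase top 79 [0.6404 0.1259]
vase side 492 [0.6406 0.1265]
neck top 54 [0.6402 0.126 ]
neck side 195 [0.6404 0.1271]
bottle top 55 [ 0.6108 -0.0613]
bottle side 223 [ 0.6105 -0.0601]
pear top 30 [0.6249 0.0308]
pear side 101 [0.6247 0.0311]
candle top 22 [0.4656 0.057 ]
candle side 43 [0.4671 0.0584]
glass top 75 [ 0.392  -0.3237]
glass side 291 [ 0.392  -0.3201]
```

View pics/fin.png

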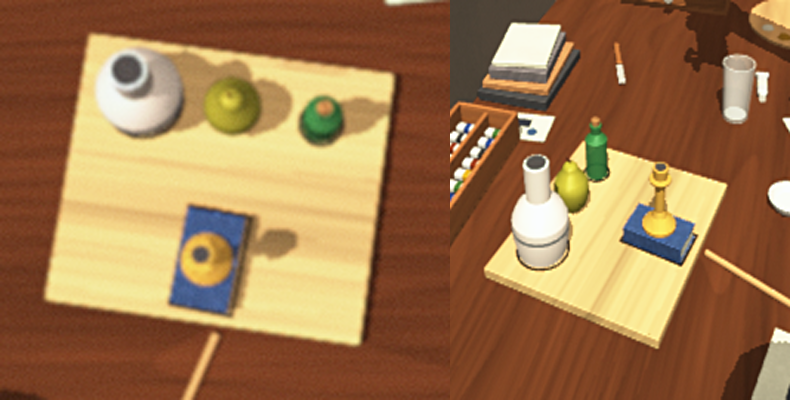

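The final views show everything upright and within about 2 mm of its place: vase at (138,90), pear (232,103), bottle (322,118), candlestick on the book (207,258). The glass has not moved.

```bash
python3 -c "
from station import robot
print(robot.close_job())"
```

```text
the job is handed in; nothing more can be done
None
```

I handed the job in at about 40 s: all five things stand upright in their places, each within about 2 mm by the cameras, set down in the order asked, and the glass has not moved.

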